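Tip the orange nozzle case out of a packed rack

TASK

Take the orange nozzle case out of the packed rack: reach in under the shelf, hook the black pull lip on top of it, tip the case forward towards the robot while its foot stays on the rack floor, then draw it out over the front rail. Set it down gently, standing upright, inside the shallow blue tray and let go, leaving the other cases standing in their row and everything else where it is.

Things in the scene. Friction and masses are not known exactly. Their poses are not given: they have to be found in the camera images.
- rack: fixed plywood rack, five upright cases side by side along its y. Origin on the table, midway along the row, below the line of the cases' front faces; x points away from the robot (into the rack), y along the row, z up. Rack floor, on which the cases stand, 15 mm up, x = -50 to +114 mm. Cheeks at y = +-134 mm, 85 mm high, x = -50 to +80 mm
- rail_mid (a point): middle of the axis of the rack's front rail: a level round bar 12 mm thick, along y, at rack x = -43 mm, z = 75 mm. A case tipped past its balance point (about 26 degrees) falls on by itself and rests leaning on this rail at about 30 degrees
- shelf_edge (a point): middle of the lower front edge of the shelf board over the row, at rack x = +30 mm, z = 233 mm; the board is 16 mm thick, reaches back to x = +155 mm and carries fixed boxes up to z = 334 mm, so a case cannot be lifted straight out, nor a hand come straight down behind the pull lips
- orange_case: loose orange hard case, 0.3 to 0.55 kg, 70 mm deep (x), 48 mm wide (y), 150 mm high (z) plus pull lip, about 2 mm from its neighbours, in one of the three middle places of the row. Origin: middle of its lower front edge (towards the robot), about which it tips; x points away from the robot through its depth, z up along its height
- pull_lip (a point): middle of the upper rear edge of the black pull lip on the orange case, at case x = 8, z = 168 mm. The lip stands on the case's top along its front edge: 8 mm thick (x), 46 mm wide, 18 mm high; behind it the top is flat and free
- tray: fixed shallow blue tray, 130 mm (x) by 110 mm (y) outside, walls 5 mm thick and 16 mm high, floor 5 mm thick; to the left or right of the rack, nearer the robot. Origin at the centre of its underside, on the table
- case_a: same make and size as the orange case, grey (at one end), standing in the rack row; origin and axes likewise
- case_b: same make and size as the orange case, white, standing in the rack row; origin and axes likewise
- case_c: same make and size as the orange case, grey, standing in the rack row; origin and axes likewise
- case_d: same make and size as the orange case, white (at one end), standing in the rack row; origin and axes likewise
- pot: loose small terracotta pot, 80 mm across, 85 mm high, standing on a 15 mm plywood board 130 x 110 mm, on the side of the rack opposite the tray; origin at the centre of its underside
- vase: loose green vase, 104 mm across, 140 mm high, origin at the centre of its underside
- jar: loose white jar, 72 mm across, 100 mm high, origin at the centre of its underside
- cup: loose blue cup, 80 mm across, 90 mm high, origin at the centre of its underside
Not all that is in view belongs to the job. Leave any yellow look-alike of the case_a alone. What is shaped like the vase but pink is not meant.

How it is judged (in metres and radians):
On the way, in this order (a step that is already met when the one before it is completed fails the run):
1. the orange case is tipped forward by more than 17 degrees, its foot still on the rack floor (angle between orange_case's own z axis and vertical above 0.3 rad and z of orange_case in the frame of rack below 0.035 m and x of orange_case in the frame of rack above -0.035 m), for 0.2 s.
2. the orange case is out of the rack, in front of the rail or above it, touching neither rack nor cases ((z of orange_case in the frame of rack above 0.08 m or x of orange_case in the frame of rack below -0.12 m) and contact force between orange_case and rack below 0.1 N and contact force between orange_case and case_a below 0.1 N and contact force between orange_case and case_b below 0.1 N and contact force between orange_case and case_c below 0.1 N and contact force between orange_case and case_d below 0.1 N), for 0.1 s.
At the end, for the whole second after the job is handed in: the orange case stands upright (within 3.5 degrees) on the floor of the tray, inside its walls, at rest and released; the other four cases stand upright (within 6 degrees) within 25 mm of where they were, and pot, vase, jar and cup within 30 mm of where they were (angle between orange_case's own z axis and vertical below 0.06 rad and z of orange_case in the frame of tray between 0.002 and 0.01 m and horizontal distance between orange_case and tray below 0.075 m and linear speed of orange_case below 0.02 m/s and contact force between orange_case and the fingers below 0.1 N and angle between each of case_a, case_b, case_c, case_d, pot, vase, jar, cup's own z axis and vertical below 0.1 rad and distance of each of case_a, case_b, case_c, case_d from where it was at the start of the episode below 0.025 m and distance of each of pot, vase, jar, cup from where it was at the start of the episode below 0.03 m); the robot touches nothing.
It fails at once if another case is tipped by more than 20 degrees (angle between any of case_a, case_b, case_c, case_d's own z axis and vertical above 0.35 rad).
It fails at once if pot, vase, jar or cup is knocked over (angle between any of pot, vase, jar, cup's own z axis and vertical above 0.5 rad).
It fails at once if the orange case is dropped or slammed into the tray (more than 60 N) (contact force between orange_case and tray above 60 N).
It also fails if it takes over 64 s, if anything falls off the work surface, if the arm or the gripper's body presses on something with over 40 N, if the wrist force passes 120 N, or if a joint passes its speed limit or range.

ROBOT

A 6-joint arm with a two-finger parallel gripper is mounted at the origin on the work surface. World frame = base frame: x ahead of the robot, y to its left, z up, the work surface at z = 0. Lengths are in mm, angles in rad, forces in N, time in s.
With the tool pointing down it reaches from about 350 to 875 mm from the base axis. Payload 4.2 kg.
Tool frame: the origin (TCP) lies between the finger pads; the fingertips stand 17 mm ahead of it and the grasp point (between the pads) lies 2 mm behind it (nose_length is the distance from the TCP to the fingertips, in mm); z points along the fingers, y is the direction in which the jaws open and shut (so a half turn about z gives the same grasp; the last joint's range is limited). The gripper opens to 85 mm and grips with 20 to 120 N. Pads are 22 mm wide; open, the fingers measure 114 mm over their backs; the gripper's body (76 mm by 85 mm) begins 54 mm behind the grasp point. The pads swing forward as they close: fully open they stand 13 mm farther back than shut.
Start: joints at [1.36, 0.385, 0.008, 0, -1.194, -0.259], TCP at [282.909, 557.281, 248.312] pointing down, gripper open.
Joint ranges: [-3.14, 3.14], [-1.21, 2.06], [-1.07, 1.41], [-3.16, 2.05], [-2.99, -0.16], [-3.1, 3.1]. Speed limits (rad/s): [2.79, 2.79, 3.14, 3.14, 3.14, 3.14].

INTERFACE

Orientations are given as a unit quaternion [x, y, z, w].
In Python, from bench import * gives the robot as it stands.
- The arm moves only by the tool jog_arm, never from a script. Its argument "increments" is a list of rows, each a list of 4 numbers: the shift along the tool's x, y, z in m, then the turn about the tool's z in degrees. A call has 1 to 10 rows; each row is the pose to reach, as a shift and turn from the pose measured when the call began, along the tool's axes at that moment; what a row does not reach only later rows make up. A row lasts 1/8 s, in which the tool goes at most 62.5 mm and 10.7 degrees, less where a joint would pass 70% of its speed; a pose out of reach is approached as far as the arm can. A call with a gripper value outside its range is refused whole. "hand" is the gripper's target within -1 to 1 (fully open at 1, half-way at 0, shut at -1), set as the call begins (left out, the last holds). The fingers move at their own pace and stop on an object; the grip force is fixed at half the most. Time passes only in rows, so rows that repeat a pose let the fingers close. It gives the time, the measured TCP pose, the force and the opening at its end, in the units of the state.
- read_state(): the state, without advancing time (a new reading comes with each control period).
- get_image(name): name is "side" or "top" or "wrist"; returns the picture (420x560x3 uint8, red, green, blue); there is no depth.
- calibration(name): a dict with "fx", "fy", "cx", "cy" (pixels), "D" ([k1, k2, p1, p2, k3] as OpenCV has them; the pictures are not rectified), "position" and "rotation" of the camera in the world; the wrist camera has in their place "hand_eye" (4x4, takes a point from camera to tool coordinates, whose origin is the TCP and whose axes are the flange's). Camera axes: x right, y up, looking along -z (the intrinsics and any distortion apply to the point x, -y, -z); pixel columns grow to the right and rows downward; lengths in mm; the calibration is good to about 2 mm. A picture is of the moment at which its call begins: read the wrist's pose just before it. calibration takes no time and is no camera call.
- job_done(): hands the job in, once; it reports no verdict.
The state is a dict: "clock": time; "joints": joint angles; "joint_vel": joint speeds; "joint_efforts": joint torques, N m; "position": TCP position; "ee_rot": TCP orientation; "contact_force": force on the tool from outside, world axes, zero at the start; "wrist_torque": the same for the moment, N m; "gripper_width": finger opening in mm.
Only numpy, scipy, OpenCV 4.12 (cv2) and the standard library are available. Lean on these libraries where they do the work, as an engineer would, in place of code of your own. Each camera call takes 0.05 s, during which the arm holds its last target.

## Working session

There is one attempt and no reset: what is moved stays moved. The work goes in short steps, Python scripts to look and compute and a tool call to move; the robot and the scene stay as the last step left them, time stands still between calls to the robot, and variables do not carry over. Pictures are saved under pics/ and viewed, and the job is handed in when it is done.

Besides the shell and the picture viewer there is one more tool, called after "Call:" in YAML: its name, and indented under it one key for each argument. jog_arm: Moves the arm, as the interface text tells. Its arguments: {"type":"object","properties":{"increments":{"type":"array"},"hand":{"type":"number"}},"required":["increments"]}

```bash
ls; mkdir -p pics; python3 - <<'E'
from bench import *
import cv2
print(read_state())
for n in ("side","top","wrist"):
    print(n,calibration(n))
    im=get_image(n); cv2.imwrite(f"pics/{n}0.png",im[:,:,::-1])
E
```

```text
pics
{'clock': 0.0, 'joints': array([ 1.35961183e+00,  3.85565098e-01,  6.63620050e-03, -5.17740482e-04,
       -1.19399702e+00, -2.58612157e-01]), 'joint_vel': array([ 0.00016056,  0.00093929,  0.00121114,  0.00171917, -0.00091173,
       -0.00131058]), 'joint_efforts': array([ 4.35254906e-04, -3.92288375e+01,  1.88405818e+01,  4.18623000e+00,
       -4.61090327e-03,  1.45149535e-06]), 'position': array([282.66391678, 556.81805232, 247.21766505]), 'ee_rot': array([ 9.72515197e-01, -2.32836852e-01, -2.15292537e-04,  1.07020041e-03]), 'contact_force': array([-0.44823621,  0.14539739, -0.32794254]), 'wrist_torque': array([ 0.00986838, -0.01527888, -0.00240244]), 'gripper_width': 85.50057350370311}
side {'fx': 516.2822692610683, 'fy': 516.2822692610683, 'cx': 281.63177354949795, 'cy': 213.65521380289871, 'D': array([-0.1523664,  0.       ,  0.       ,  0.       ,  0.       ]), 'position': array([ 130.82867542, 1209.90101624, 1123.58706049]), 'rotation': array([-0.07848878,  0.4320506 ,  0.88441147, -0.15807636])}
top {'fx': 398.7741547825669, 'fy': 398.7741547825669, 'cx': 280.06788795519896, 'cy': 211.52984907902754, 'D': array([-0.11398321,  0.        ,  0.        ,  0.        ,  0.        ]), 'position': array([ 429.75740408,   29.4102169 , 1301.55454111]), 'rotation': array([ 0.04044609, -0.02770592, -0.70049174,  0.71197459])}
wrist {'fx': 323.76993458445287, 'fy': 323.76993458445287, 'cx': 280.46445779499015, 'cy': 210.51141409210211, 'D': array([-0.02626974,  0.        ,  0.        ,  0.        ,  0.        ]), 'hand_eye': array([[ 2.38284096e-04,  9.54096183e-01,  2.99500279e-01,
         7.64858583e+01],
       [ 9.99999511e-01, -5.14691126e-04,  8.44008762e-04,
        -6.13590048e-01],
       [ 9.59415674e-04,  2.99499931e-01, -9.54095839e-01,
        -1.26238995e+02],
       [ 0.00000000e+00,  0.00000000e+00,  0.00000000e+00,
         1.00000000e+00]])}
```

View pics/side0.png

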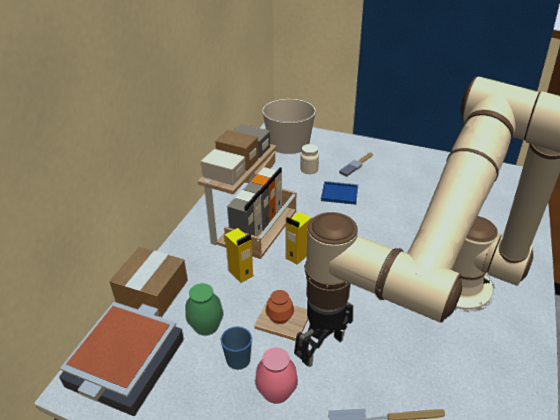

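View pics/top0.png

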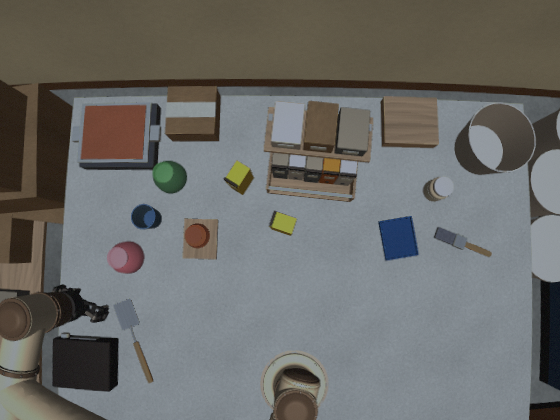

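View pics/wrist0.png

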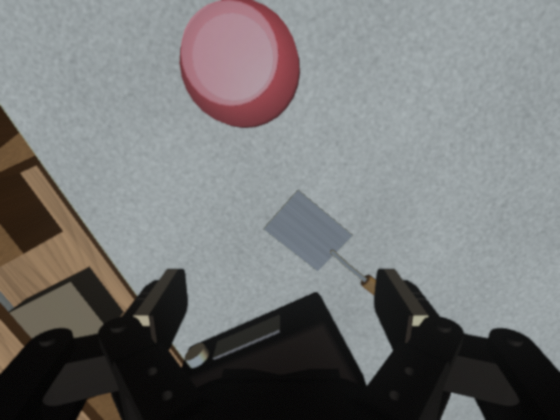

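The side view shows the rack at about (255,200), the orange case at (262,188), two yellow look-alikes at (240,255) and (298,238), and the blue tray at (340,192). In the top view the orange case is at (331,167), the fourth place from the left, and the tray is at (398,238). Next I'll take a close crop and set up the geometry helpers.

```bash
cat > h.py <<'E'
import numpy as np, cv2
from scipy.spatial.transform import Rotation as R
from bench import *
F=np.diag([1.,-1,-1])
def cam(n,st=None):
    c=calibration(n); K=np.array([[c['fx'],0,c['cx']],[0,c['fy'],c['cy']],[0,0,1]])
    if n=='wrist':
        st=st or read_state(); T=np.eye(4);T[:3,:3]=R.from_quat(st['ee_rot']).as_matrix();T[:3,3]=st['position']
        M=T@c['hand_eye']; return K,c['D'],M[:3,:3],M[:3,3]
    r=np.array(c['rotation']); Rm=r if r.shape==(3,3) else R.from_quat(r).as_matrix()
    return K,c['D'],Rm,np.array(c['position'])
def ray(n,px,st=None):
    K,D,Rm,p=cam(n,st); u=cv2.undistortPoints(np.array(px,float).reshape(-1,1,2),K,D).reshape(-1,2)
    d=np.c_[u,np.ones(len(u))]@F@Rm.T
    return p,d
def onz(n,px,z,st=None):
    p,d=ray(n,px,st); return p+d*((z-p[2])/d[:,2])[:,None]
def proj(n,P,st=None):
    K,D,Rm,p=cam(n,st); q=(np.atleast_2d(P)-p)@Rm@F
    return cv2.projectPoints(q,np.zeros(3),np.zeros(3),K,D)[0].reshape(-1,2)
def snap(n,f,box=None,s=1):
    im=get_image(n)[:,:,::-1].copy(); cv2.imwrite('pics/raw_%s'%f,im)
    if box: x0,y0,x1,y1=box; im=im[y0:y1,x0:x1]
    if s!=1: im=cv2.resize(im,None,fx=s,fy=s,interpolation=cv2.INTER_CUBIC)
    cv2.imwrite('pics/'+f,im); return im
E
python3 - <<'E'
from h import *
a=cv2.imread('pics/top0.png')[90:270,230:430]; b=cv2.imread('pics/side0.png')[120:270,190:370]
cv2.imwrite('pics/c1.png',cv2.resize(a,None,fx=3.3,fy=3.3,interpolation=cv2.INTER_CUBIC))
cv2.imwrite('pics/c2.png',cv2.resize(b,None,fx=4,fy=4,interpolation=cv2.INTER_CUBIC))
E
```

```text
(no output)
```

View pics/c1.png

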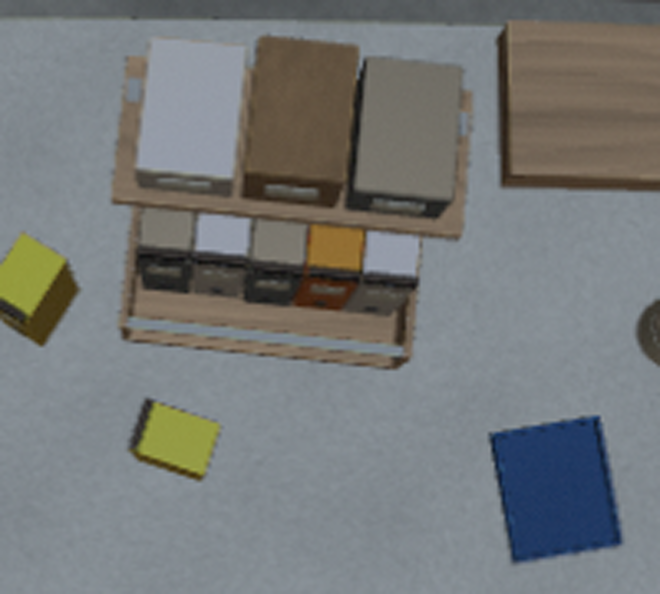

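View pics/c2.png

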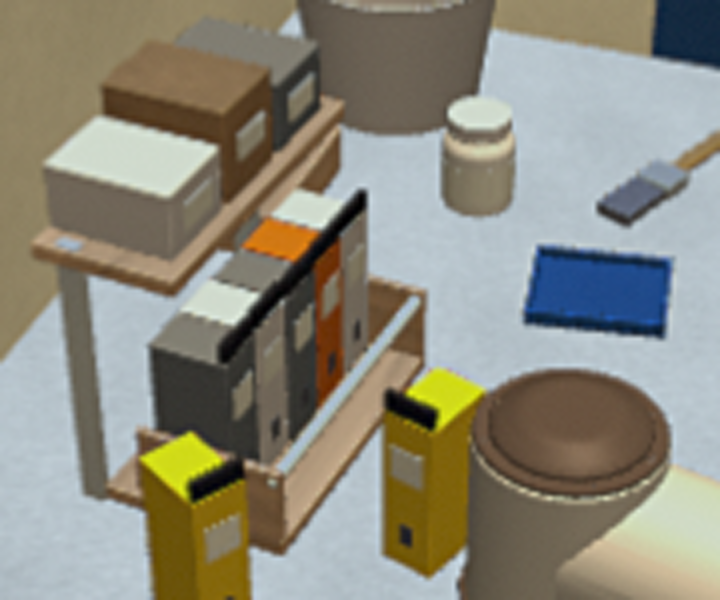

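```bash
python3 - <<'E'
from h import *
c=lambda *p: np.array(p)/3.3+[230,90]-0.0
print('shelf front low',onz('top',c((112,203),(462,239)),233).round(1))
print('rail top ends',onz('top',c((130,321),(406,352)),81).round(1))
print('lip rear top line whole row',onz('top',c((138,250),(418,277)),183).round(1))
print('orange lip',onz('top',c((305,267),(362,272)),183).round(1))
print('tray rim corners',onz('top',c((490,434),(600,417),(621,545),(513,562)),16).round(1))
print('yellow',onz('top',c((150,400),(220,425),(205,470),(140,450)),165).round(1))
E
```

```text
shelf front low [[ 697.6   96.6  233. ]
 [ 671.7 -194.1  233. ]]
rail top ends [[ 622.6   86.8   81. ]
 [ 597.2 -172.2   81. ]]
lip rear top line whole row [[ 668.7   76.3  183. ]
 [ 648.8 -166.   183. ]]
orange lip [[ 655.9  -68.2  183. ]
 [ 652.3 -117.4  183. ]]
tray rim corners [[ 526.3 -265.8   16. ]
 [ 544.7 -375.9   16. ]
 [ 419.  -395.7   16. ]
 [ 401.5 -288.2   16. ]]
yellow [[540.2  64.1 165. ]
 [519.4   3.1 165. ]
 [480.3  15.5 165. ]
 [496.6  72.  165. ]]
```

```bash
cat >> h.py <<'E'
def go(x,y,z,ax=None):
    "tool shift (m) and turn (deg) to reach world TCP x,y,z mm with tool-x heading ax deg"
    st=read_state(); M=R.from_quat(st['ee_rot']).as_matrix()
    d=M.T@(np.array([x,y,z])-st['position'])/1000
    h=np.degrees(np.arctan2(M[1,0],M[0,0])); t=0 if ax is None else (h-ax+180)%360-180
    print('shift',d.round(4),'turn',round(t,1),'heading',h.round(2),'tilt z',M[:,2].round(3))
E
python3 -c "
from h import *
go(540,-90,310,174.8)"
```

```text
shift [ 0.5223  0.4604 -0.0617] turn 158.3 heading -26.93 tilt z [-0.001 -0.002 -1.   ]
```

Call:
jog_arm:
  increments:
    - [0.04,0.035,-0.06,8]
    - [0.08,0.07,-0.06,16]
    - [0.12,0.106,-0.06,26]
    - [0.16,0.141,-0.06,36]
    - [0.2,0.176,-0.06,46]
    - [0.24,0.212,-0.06,56]
    - [0.28,0.247,-0.06,66]
    - [0.32,0.282,-0.06,76]
    - [0.36,0.318,-0.06,86]
    - [0.4,0.353,-0.06,96]

```text
clock: 1.4
position: [479.8, 59.4, 308.1]
ee_rot: [-0.475, 0.88, -0.0, -0.001]
contact_force: [1.2, 1.4, 0.4]
gripper_width: 85.6
```

```bash
python3 -c "
from h import *
go(540,-90,310,174.8); print(read_state()['joints'].round(2),read_state()['clock'])"
```

```text
shift [ 0.092  -0.1323 -0.0017] turn 62.0 heading -123.24 tilt z [-0.001 -0.001 -1.   ]
[ 0.46  0.1  -0.22  0.   -1.25 -1.04] 1.4
```

Call:
jog_arm:
  increments:
    - [0.02,-0.03,0,10]
    - [0.04,-0.06,0,20]
    - [0.06,-0.09,0,30]
    - [0.08,-0.12,0,40]
    - [0.092,-0.132,0,50]
    - [0.092,-0.132,0,60]
    - [0.092,-0.132,-0.002,62]
    - [0.092,-0.132,-0.002,62]
    - [0.092,-0.132,-0.002,62]

```text
clock: 2.52
position: [539.7, -89.6, 310.3]
ee_rot: [0.045, 0.999, -0.001, -0.0]
contact_force: [-0.3, 0.1, 0.8]
gripper_width: 85.1
```

```bash
python3 -c "
from h import *
st=read_state();print(st['position'].round(1),st['clock'],st['ee_rot']);snap('wrist','w1.png')
np.save('st1.npy',st,allow_pickle=True);snap('top','t1.png',(230,90,430,270),3.3)"
```

```text
[539.7 -89.6 310.3] 2.525 [ 4.47963228e-02  9.98995896e-01 -6.65930116e-04 -2.14542047e-04]
```

View pics/w1.png

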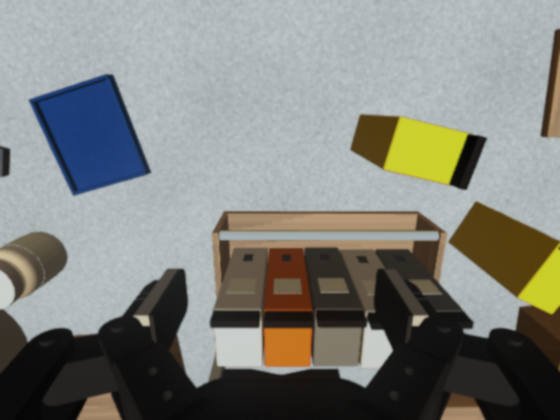

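The wrist view has the orange case at (287,310), the blue tray at (90,135), the near yellow look-alike at (425,145), and the rail along row 236. I'll zoom in to measure.

```bash
python3 -c "
from h import *
a=cv2.imread('pics/raw_w1.png')[205:385,205:465];cv2.imwrite('pics/w1c.png',cv2.resize(a,None,fx=3,fy=3,interpolation=cv2.INTER_CUBIC))"
```

```text
(no output)
```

View pics/w1c.png

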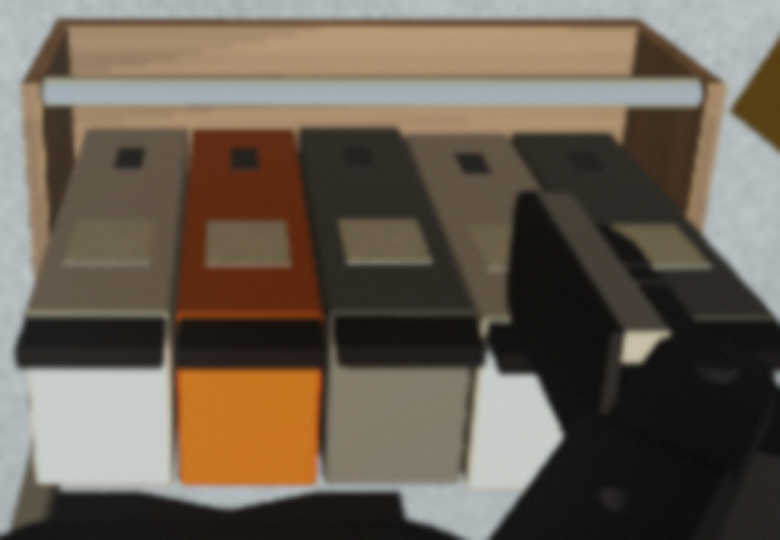

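```bash
python3 - <<'E'
from h import *
st=np.load('st1.npy',allow_pickle=True).item()
c=lambda *p: np.array(p)/3.+[205,205]-0.33
f=lambda n,px,z: print(n,onz('wrist',c(*px),z,st).round(1).tolist())
f('lip rear',[(178,366),(321,366)],183)
f('lip front bottom',[(178,318),(321,318)],165)
f('row lips rear',[(21,365),(484,362)],183)
f('foot front',[(191,131),(296,131)],15)
f('top rear',[(182,484),(315,484)],165)
f('rail bottom/top',[(44,92),(702,92)],75)
w=lambda n,px,z: print(n,onz('wrist',px,z,st).round(1).tolist())
w('tray rim',[(31,99),(110,75),(150,173),(76,194)],16)
# top: orange centroid
im=cv2.imread('pics/raw_t1.png');h=cv2.cvtColor(im,cv2.COLOR_BGR2HSV)
m=cv2.inRange(h,(90,120,40),(125,255,255));n,l,s,ce=cv2.connectedComponentsWithStats(m)
for i in range(1,n):
    if s[i][4]>300:
        r=cv2.minAreaRect(np.argwhere(l==i)[:,::-1].astype(np.float32));b=cv2.boxPoints(r);q=onz('top',b,16);print(s[i],q.round(0).tolist(),q.mean(0).round(1))
E
```

```text
lip rear [[654.1, -114.5, 183.0], [658.1, -70.4, 183.0]]
lip front bottom [[649.2, -114.8, 165.0], [653.3, -68.5, 165.0]]
row lips rear [[649.6, -162.9, 183.0], [661.3, -20.0, 183.0]]
foot front [[649.8, -116.1, 15.0], [654.2, -66.7, 15.0]]
top rear [[716.3, -120.6, 165.0], [720.5, -74.5, 165.0]]
rail bottom/top [[601.2, -168.1, 75.0], [624.9, 95.1, 75.0]]
tray rim [[421.6, -391.7, 16.0], [404.4, -285.1, 16.0], [528.0, -260.8, 16.0], [547.0, -367.7, 16.0]]
[ 379  216   39   44 1305] [[528.0, -265.0, 16.0], [547.0, -374.0, 16.0], [421.0, -394.0, 16.0], [403.0, -286.0, 16.0]] [ 474.7 -329.7   16. ]
```

```bash
python3 - <<'E'
from h import *
st=read_state();p=proj('side',st['position']);print(p, proj('top',st['position']))
x,y=p[0].astype(int);snap('side','s2.png',(x-80,y-90,x+80,y+50),4.5)
E
```

```text
[[304.52699648 150.05598027]] [[335.23299554 206.73409997]]
```

View pics/s2.png

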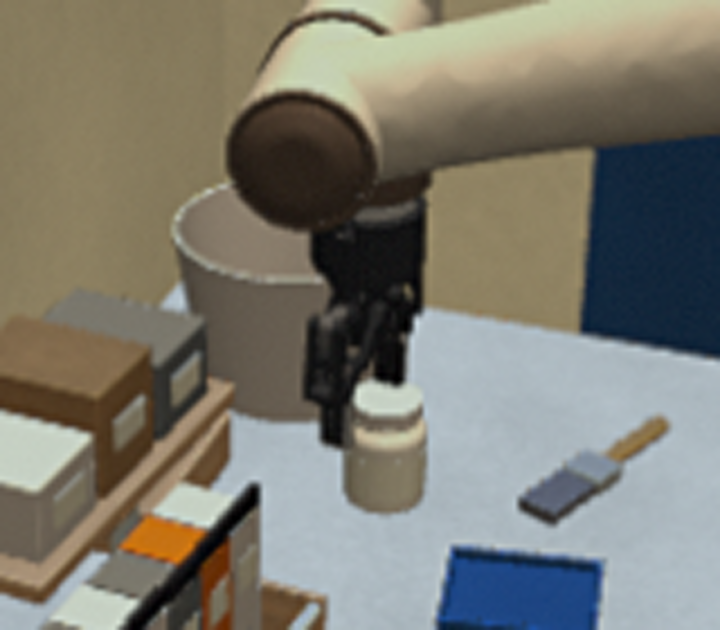

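```bash
python3 - <<'E'
import cv2
a=cv2.imread('pics/raw_w1.png')[230:420,0:280];cv2.imwrite('pics/w1d.png',cv2.resize(a,None,fx=2.8,fy=2.8))
E
```

```text
(no output)
```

View pics/w1d.png

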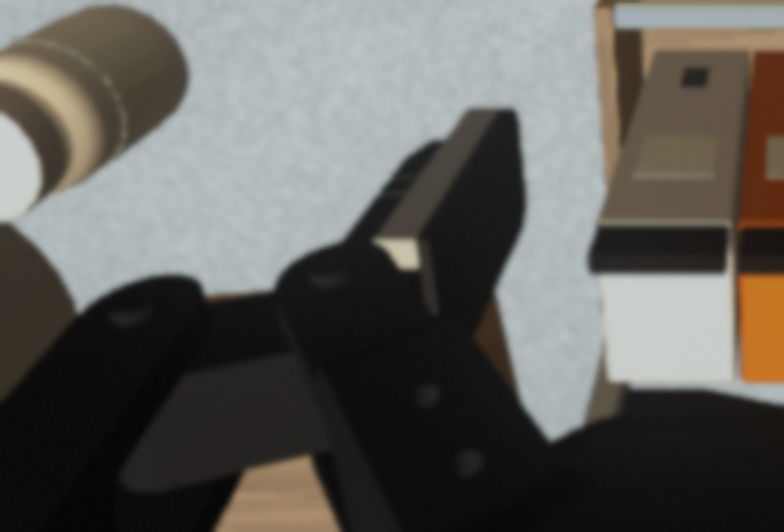

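```bash
python3 - <<'E'
from h import *
c=calibration('wrist');H=c['hand_eye'];K,D,_,_=cam('wrist')
px=np.array([(310,275),(125,315),(200,285),(15,410),(430,395),(500,110),(470,110),(380,240),(425,270),(140,490),(120,470),(435,145),(285,270)])/2.8+[0,230]
u=cv2.undistortPoints(px.reshape(-1,1,2),K,D).reshape(-1,2);d=np.c_[u,np.ones(len(u))]@F@H[:3,:3].T
for X in (11,14):
  print(X);print((H[:3,3]+d*((X-H[0,3])/d[:,0])[:,None]).round(1).tolist())
E
```

```text
11
[[11.0, -52.5, -41.5], [11.0, -68.9, -48.4], [11.0, -63.9, -43.4], [11.0, -70.4, -61.4], [11.0, -32.6, -58.7], [11.0, -42.8, -2.1], [11.0, -47.4, -2.2], [11.0, -47.4, -34.9], [11.0, -39.9, -40.4], [11.0, -53.0, -69.5], [11.0, -56.1, -67.6], [11.0, -48.9, -12.7], [11.0, -55.8, -40.6]]
14
[[14.0, -50.1, -45.4], [14.0, -65.8, -52.0], [14.0, -60.9, -47.2], [14.0, -67.1, -64.4], [14.0, -31.1, -61.8], [14.0, -40.8, -7.8], [14.0, -45.2, -7.9], [14.0, -45.2, -39.1], [14.0, -38.1, -44.4], [14.0, -50.6, -72.1], [14.0, -53.5, -70.3], [14.0, -46.7, -17.9], [14.0, -53.2, -44.6]]
```

```bash
python3 - <<'E'
from h import *
c=lambda *p: np.array(p)/3.3+[230,90]
ex=np.array([.9959,-.0906]);O=np.array([651.5,-91.5])
for n,px,z in [('grey top front',[(353,195),(447,207)],310),('grey bottom front',[(355,206),(445,217)],249),('brown top front',[(247,181),(345,190)],334),('brown bottom',[(247,196),(345,207)],249),('board',[(112,198),(463,232)],249)]:
    q=onz('top',c(*px),z)[:,:2]; print(n,((q-O)@ex).round(1))
p=O+ex*-2; go(p[0],p[1],206,174.8)
p=O+ex*-25; go(p[0],p[1],260,174.8); print(p)
E
```

```text
grey top front [35.9 34.4]
grey bottom front [43.3 42.3]
brown top front [31.6 32.6]
brown bottom [42.2 41.6]
board [29.1 31.4]
shift [-0.1096  0.0084  0.1042] turn 0.0 heading 174.82 tilt z [-0.001 -0.001 -1.   ]
shift [-0.0866  0.0083  0.0502] turn 0.0 heading 174.82 tilt z [-0.001 -0.001 -1.   ]
[626.6025 -89.235 ]
```

Geometry check: with the tool held vertical, the knuckle bulge of an opened hand does not fit between the lip and the shelf. The shut fingertips can rest on the lip with the hand in front of the shelf and boxes, so I'll press there lightly and draw the lip forward. The chosen target is the orange case, wrist (287,310) and top (331,165). The only look-alikes are yellow, at top (283,222) and (238,177).

Call:
jog_arm:
  increments:
    - [-0.03,0.008,0.02,0]
    - [-0.06,0.008,0.04,0]
    - [-0.087,0.008,0.05,0]
    - [-0.087,0.008,0.05,0]
    - [-0.087,0.008,0.05,0]
    - [-0.087,0.008,0.05,0]
  hand: -1

```text
clock: 3.42
position: [626.6, -89.5, 261.3]
ee_rot: [0.045, 0.999, -0.001, 0.0]
contact_force: [-0.1, -0.1, -0.0]
gripper_width: 0.3
```

```bash
python3 - <<'E'
from h import *
ex=np.array([.9959,-.0906]);O=np.array([651.5,-91.5])
p=O+ex*-4; go(p[0],p[1],206,174.8)
st=read_state();snap('wrist','w3.png',(200,200,480,400),2.8);snap('side','s3.png',(190,120,370,250),4);print(st['clock'],st['position'],st['gripper_width'])
E
```

```text
shift [-0.0209  0.0004  0.0553] turn 0.0 heading 174.83 tilt z [ 0.001 -0.001 -1.   ]
3.425 [626.59606832 -89.53617935 261.31192889] 0.2912722154217448
```

View pics/w3.png

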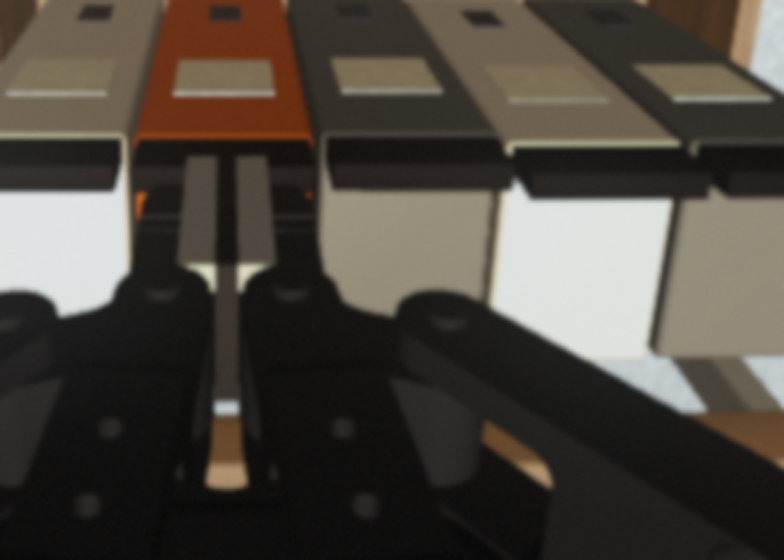

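View pics/s3.png

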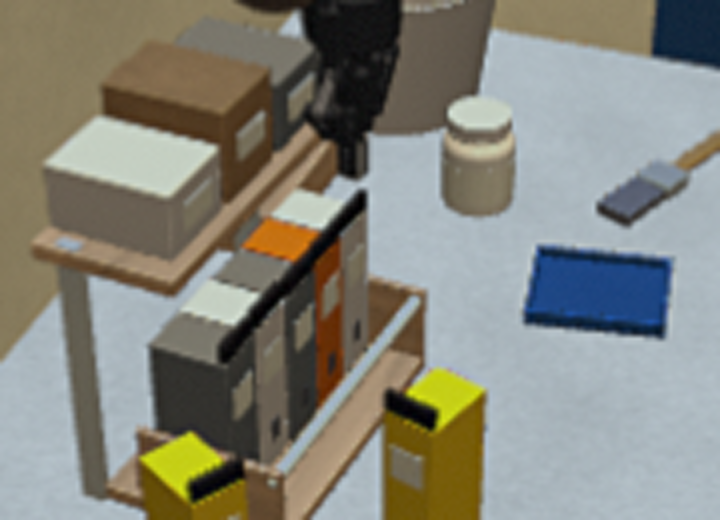

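Call:
jog_arm:
  increments:
    - [-0.004,0,0.02,0]
    - [-0.01,0,0.035,0]
    - [-0.016,0,0.05,0]
    - [-0.021,0,0.055,0]
    - [-0.021,0,0.055,0]
    - [-0.021,0,0.055,0]

```text
clock: 4.28
position: [647.9, -91.5, 206.9]
ee_rot: [0.045, 0.999, -0.001, 0.001]
contact_force: [0.1, -0.5, 0.0]
gripper_width: 0.0
```

```bash
python3 - <<'E'
from h import *
st=read_state();snap('wrist','w4.png',(140,200,400,400),2.8);snap('side','s4.png',(210,120,340,220),5);print(st['position'],st['contact_force'])
E
```

```text
[647.93302383 -91.52391828 206.86955365] [ 0.11174183 -0.49678786  0.0188188 ]
```

View pics/w4.png

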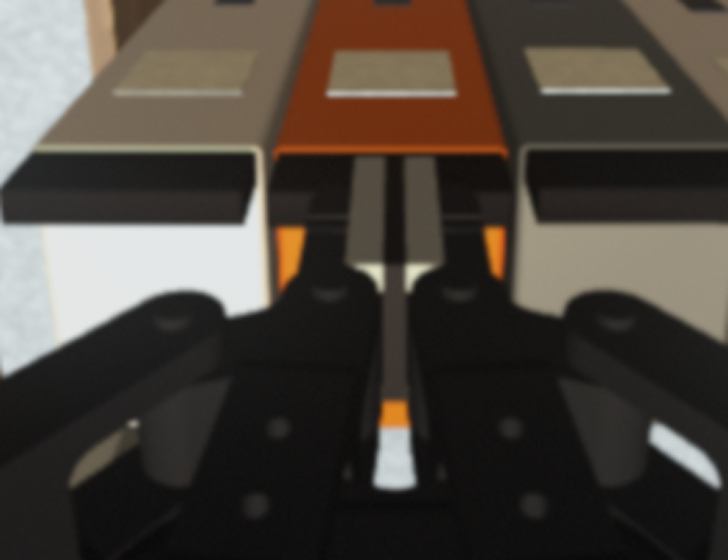

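View pics/s4.png

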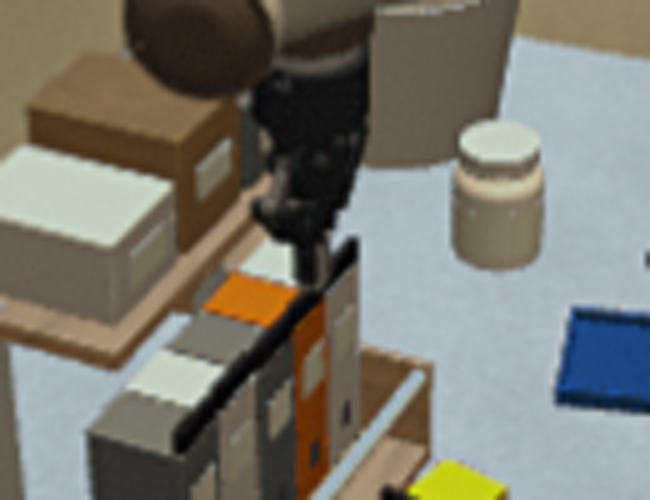

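The fingertips are centred over the orange lip at about (395,190) in the crop, with the neighbours' lips clear on both sides. I'll feel downwards slowly.

Call:
jog_arm:
  increments:
    - [0,0,0.002,0]
    - [0,0,0.004,0]
    - [0,0,0.005,0]
    - [0,0,0.006,0]
    - [0,0,0.006,0]

```text
clock: 5.0
position: [647.8, -91.5, 200.9]
ee_rot: [0.045, 0.999, -0.001, 0.001]
contact_force: [-0.5, -0.2, -0.8]
gripper_width: 0.0
```

Call:
jog_arm:
  increments:
    - [0,0,0.001,0]
    - [0,0,0.001,0]
    - [0,0,0.002,0]
    - [0,0,0.002,0]

```text
clock: 5.5
position: [647.9, -91.5, 200.1]
ee_rot: [0.045, 0.999, -0.001, 0.002]
contact_force: [-2.1, 0.7, 4.8]
gripper_width: 0.3
```

Call:
jog_arm:
  increments:
    - [0.001,0,0.002,0]
    - [0.003,0,0.0025,0]
    - [0.006,0,0.0025,0]
    - [0.01,0,0.0025,0]
    - [0.012,0,0.0025,0]
    - [0.012,0,0.0025,0]

```text
clock: 6.25
position: [637.6, -90.7, 199.9]
ee_rot: [0.045, 0.999, -0.001, 0.004]
contact_force: [-0.1, 0.5, 6.5]
gripper_width: -0.2
```

```bash
python3 - <<'E'
from h import *
st=read_state();snap('wrist','w5.png',(140,200,400,400),2.8);snap('side','s5.png',(210,120,340,220),5);print(st['position'],st['contact_force'])
E
```

```text
[637.60092157 -90.68562126 199.89243452] [-0.07486194  0.50520514  6.47882747]
```

View pics/w5.png

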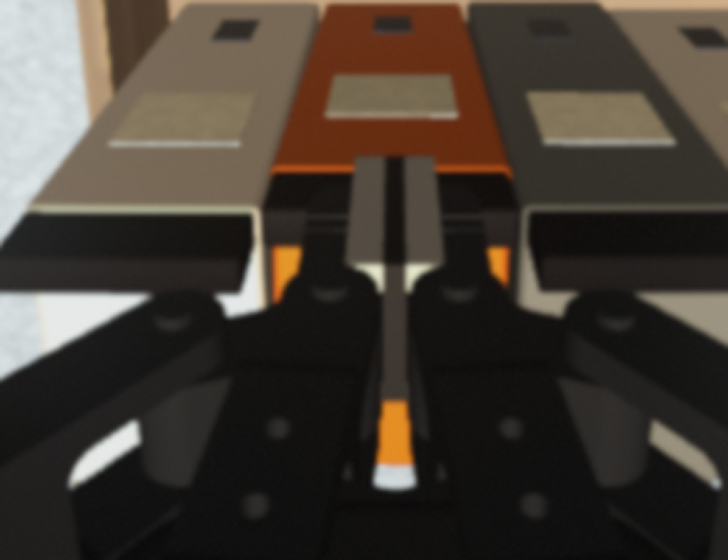

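View pics/s5.png

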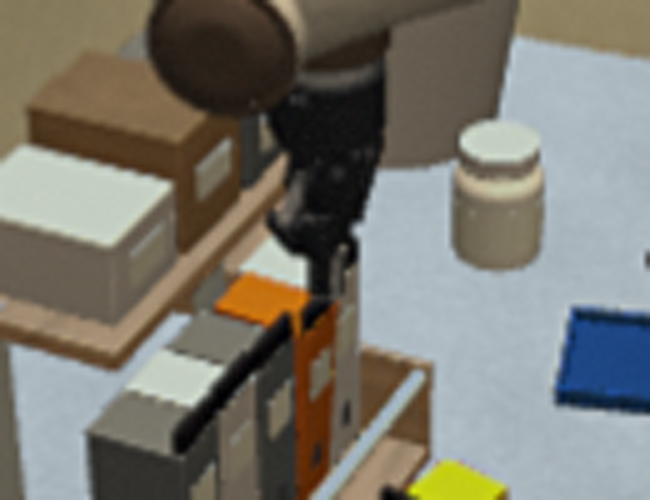

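The orange case is tipping forward on its own and its neighbours are standing still. I'll keep drawing along the arc.

Call:
jog_arm:
  increments:
    - [0.003,0,0.0025,0]
    - [0.007,0,0.003,0]
    - [0.012,0,0.0033,0]
    - [0.017,0,0.0036,0]
    - [0.022,0,0.0042,0]
    - [0.025,0,0.0045,0]
    - [0.025,0,0.0045,0]

```text
clock: 7.22
position: [613.9, -88.7, 197.4]
ee_rot: [0.044, 0.999, -0.001, 0.007]
contact_force: [-1.4, 0.2, 6.9]
gripper_width: 0.3
```

```bash
python3 - <<'E'
from h import *
st=read_state();snap('wrist','w6.png',(140,200,400,400),2.8);snap('side','s6.png',(210,120,340,220),5);print(st['position'],st['contact_force'])
E
```

```text
[613.91750497 -88.6534355  197.3800956 ] [-1.4285739   0.22717118  6.86927751]
```

View pics/w6.png

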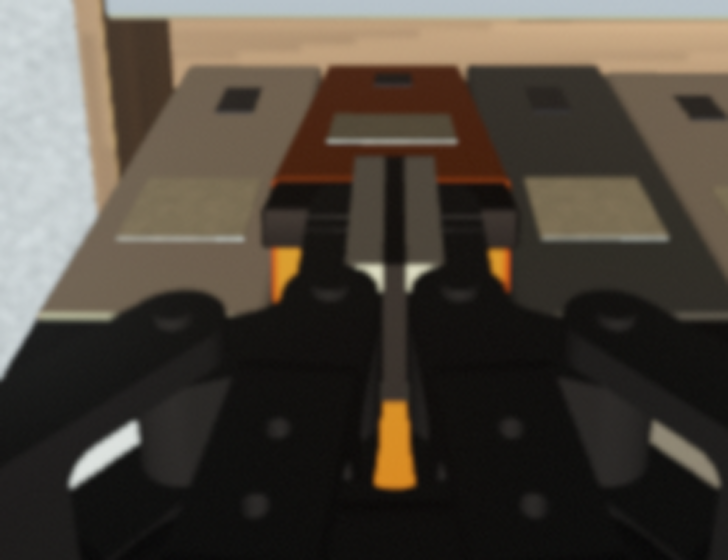

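View pics/s6.png

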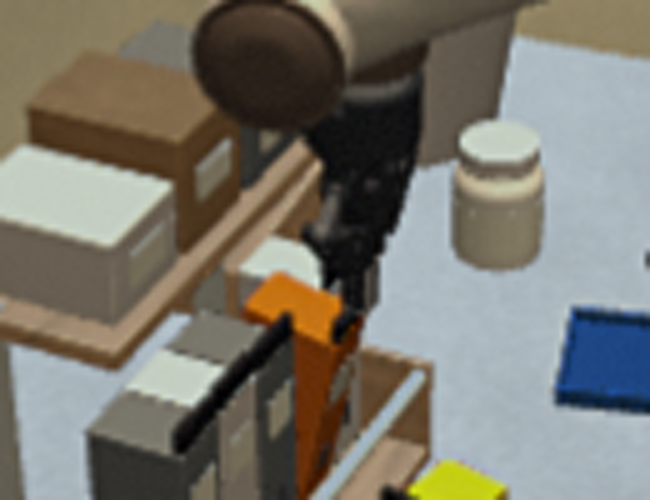

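Call:
jog_arm:
  increments:
    - [0.004,0,0.0032,0]
    - [0.008,0,0.0042,0]
    - [0.012,0,0.0052,0]
    - [0.016,0,0.0062,0]
    - [0.02,0,0.0074,0]
    - [0.024,0,0.0086,0]
    - [0.028,0,0.0098,0]
    - [0.028,0,0.0098,0]

```text
clock: 8.32
position: [586.7, -86.6, 190.1]
ee_rot: [0.044, 0.999, -0.002, 0.008]
contact_force: [-3.6, 0.6, 12.8]
gripper_width: -0.1
```

```bash
python3 - <<'E'
from h import *
st=read_state();snap('wrist','w7.png',(140,200,400,400),2.8);snap('side','s7.png',(210,120,340,220),5);print(st['position'],st['contact_force'])
E
```

```text
[586.66170403 -86.57314238 190.14145189] [-3.64524883  0.64192127 12.75880096]
```

View pics/w7.png

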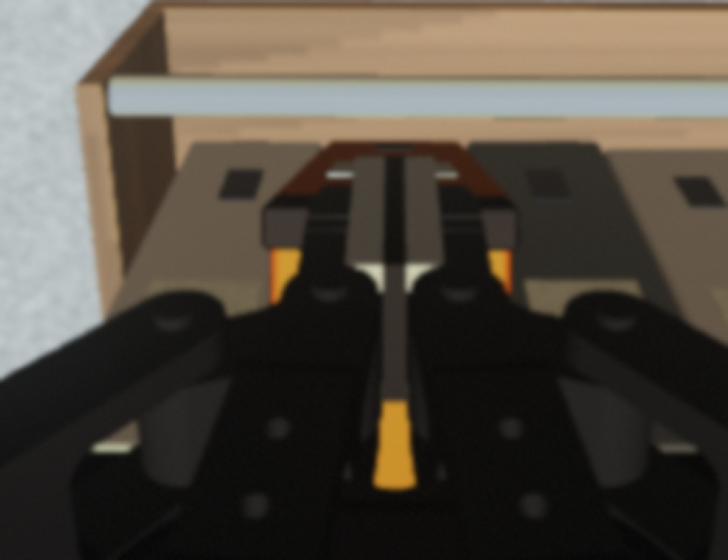

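View pics/s7.png

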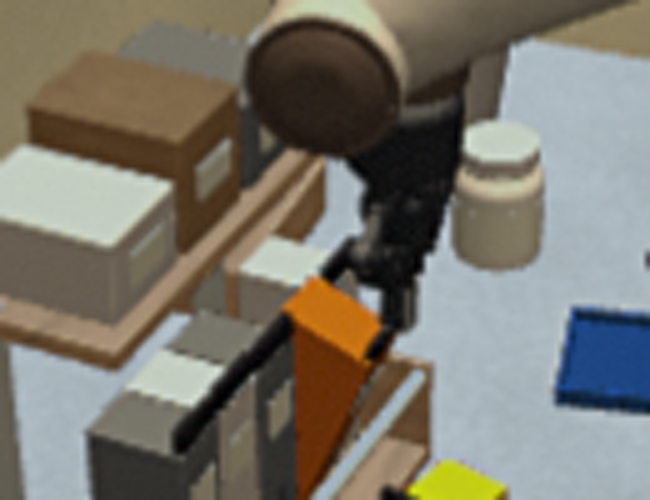

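Call:
jog_arm:
  increments:
    - [0.004,0,0.0045,0]
    - [0.008,0,0.006,0]
    - [0.012,0,0.0075,0]
    - [0.016,0,0.0092,0]
    - [0.02,0,0.011,0]
    - [0.024,0,0.0128,0]
    - [0.026,0,0.013,0]
    - [0.026,0,0.013,0]

```text
clock: 9.43
position: [561.0, -84.5, 178.1]
ee_rot: [0.044, 0.999, -0.002, 0.009]
contact_force: [-2.6, -0.3, 7.0]
gripper_width: -0.3
```

```bash
python3 - <<'E'
from h import *
st=read_state();snap('wrist','w8.png',(140,200,400,400),2.8);snap('side','s8.png',(210,120,340,220),5);print(st['position'],st['contact_force'])
E
```

```text
[561.02849571 -84.51502924 178.08398912] [-2.64877678 -0.31628758  7.02465058]
```

View pics/w8.png

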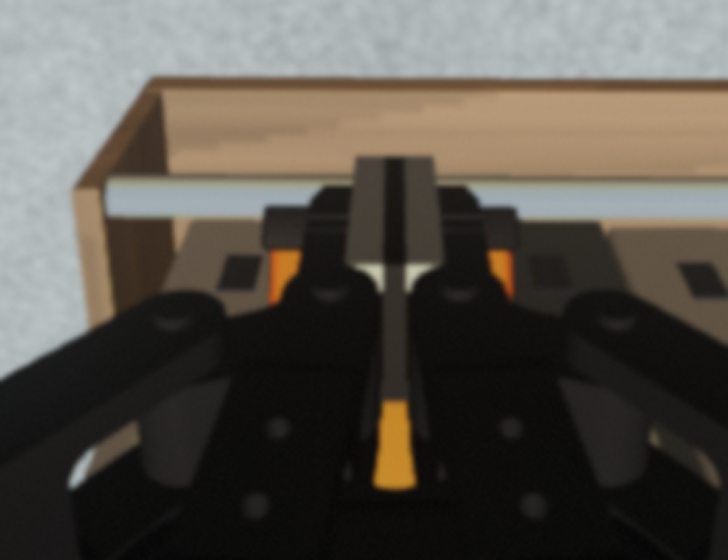

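View pics/s8.png

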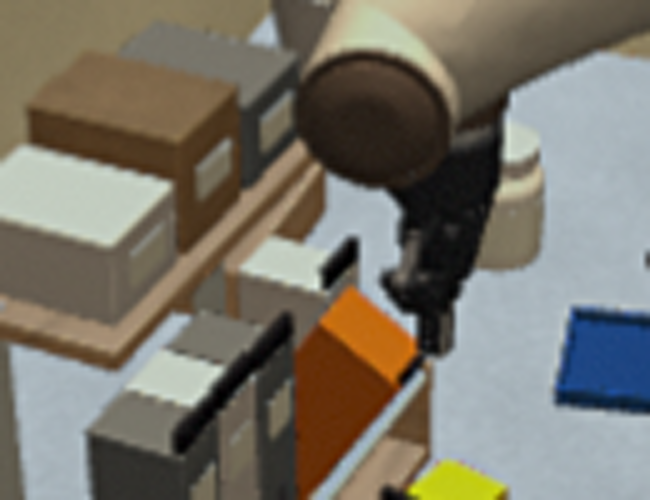

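Call:
jog_arm:
  increments:
    - [0,0,0,0]
    - [0.002,0,-0.004,0]
    - [0.002,0,-0.01,0]
    - [0.002,0,-0.03,0]
    - [0.002,0,-0.06,0]
    - [0.002,0,-0.1,0]
    - [0.002,0,-0.13,0]
    - [0.002,0,-0.13,0]

```text
clock: 10.52
position: [558.1, -83.8, 311.2]
ee_rot: [0.043, 0.999, -0.002, 0.012]
contact_force: [0.0, 0.5, 0.3]
gripper_width: 0.2
```

Call:
jog_arm:
  increments:
    - [0,0,0,0]
    - [0,0,0,0]
    - [0,0,0,0]
    - [0,0,0,0]
  hand: 1

```text
clock: 11.02
position: [558.0, -83.8, 310.7]
ee_rot: [0.043, 0.999, -0.002, 0.011]
contact_force: [-0.3, -0.8, 0.0]
gripper_width: 72.2
```

```bash
python3 - <<'E'
from h import *
st=read_state();np.save('st9.npy',st,allow_pickle=True);snap('wrist','w9.png');snap('side','s9.png',(210,120,340,220),5);print(st['position'],st['contact_force'],st['gripper_width'],st['ee_rot'],st['clock'])
E
```

```text
[557.99354674 -83.75700471 310.67463531] [-0.28285503 -0.79127298  0.00645328] 72.19871331612299 [ 0.04345631  0.99898998 -0.00175363  0.01129147] 11.025
```

View pics/w9.png

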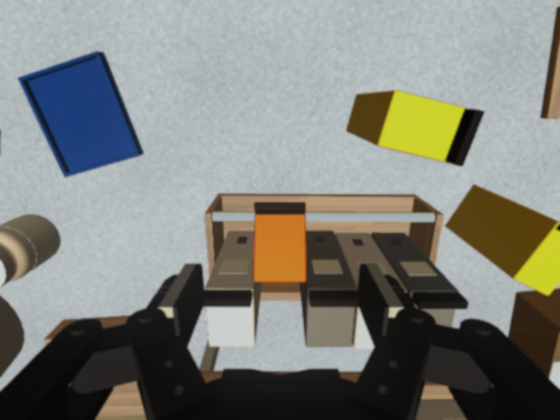

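View pics/s9.png

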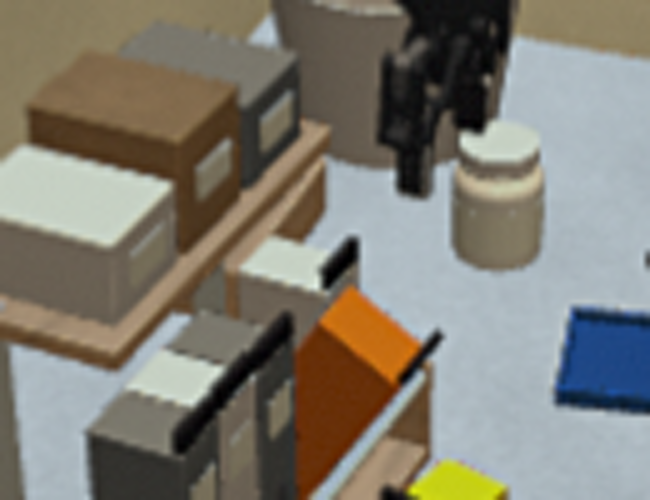

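```bash
python3 - <<'E'
from h import *
st=np.load('st9.npy',allow_pickle=True).item()
ex=np.array([.9959,-.0906]);O=np.array([651.5,-91.5]);ey=np.array([.0906,.9959])
im=cv2.imread('pics/raw_w9.png');h=cv2.cvtColor(im,cv2.COLOR_BGR2HSV);m=cv2.inRange(h,(5,150,60),(20,255,255));m[:, :200]=0;m[:,340:]=0
c=max(cv2.findContours(m,0,2)[0],key=cv2.contourArea);x,y,w,hh=cv2.boundingRect(c);print(x,y,w,hh)
def f(n,px,z):
    q=onz('wrist',[px],z,st)[0,:2]-O;print(n,(q@ex).round(1),(q@ey).round(1))
for th in (28,30,32):
    t=np.radians(th);print(th,'exp rear',70*np.cos(t)-150*np.sin(t),15+150*np.cos(t)+70*np.sin(t),'lip',8*np.cos(t)-168*np.sin(t),15+168*np.cos(t)+8*np.sin(t))
f('rear L',(x,y+hh),180);f('rear R',(x+w,y+hh),180);f('lip rear',(x,y+1),160)
E
```

```text
253 213 54 71
28 exp rear -8.614402917758731 180.30514832385143 lip -71.80764180515823 167.09096810258686
30 exp rear -14.378221735089276 179.9038105676658 lip -77.07179676972447 164.4922678357857
32 exp rear -20.12452290403092 179.30156291978824 lip -82.24205162192702 161.71143426814518
rear L -16.3 -24.7
rear R -16.5 24.0
lip rear -76.3 -25.0
```

The case rests on the rail at about 30°, centred at y≈0, with its top at wrist rows 213–284, columns 253–307. The other four cases are standing. Next I'll grip it by its sides.

```bash
python3 - <<'E'
from h import *
ex=np.array([.9959,-.0906]);O=np.array([651.5,-91.5])
p=O+ex*-40; print(p);go(p[0],p[1],215,174.8);go(p[0],p[1],140,174.8)
E
```

```text
[611.664 -87.876]
shift [-0.0515  0.0008  0.0971] turn 0.2 heading 175.02 tilt z [ 0.023 -0.005 -1.   ]
shift [-0.0498  0.001   0.1721] turn 0.2 heading 175.02 tilt z [ 0.023 -0.005 -1.   ]
```

Call:
jog_arm:
  increments:
    - [-0.02,0.001,0.03,0]
    - [-0.04,0.001,0.06,0]
    - [-0.0515,0.001,0.097,0]
    - [-0.051,0.001,0.12,0]
    - [-0.0505,0.001,0.14,0]
    - [-0.05,0.001,0.155,0]
    - [-0.05,0.001,0.165,0]
    - [-0.05,0.001,0.172,0]
    - [-0.05,0.001,0.172,0]
  hand: 1

```text
clock: 12.25
position: [611.9, -87.9, 140.0]
ee_rot: [0.043, 0.999, -0.002, 0.011]
contact_force: [0.3, 0.4, -0.8]
gripper_width: 85.4
```

```bash
python3 - <<'E'
from h import *
st=read_state();snap('wrist','w10.png');snap('side','s10.png',(210,120,340,220),5);print(st['position'],st['contact_force'],st['gripper_width'],st['clock'])
E
```

```text
[611.87127849 -87.8744675  139.99205884] [ 0.25485061  0.44948305 -0.779152  ] 85.42011109713862 12.25
```

View pics/w10.png

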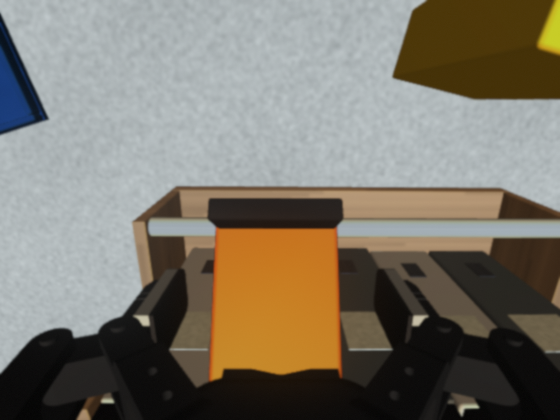

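View pics/s10.png

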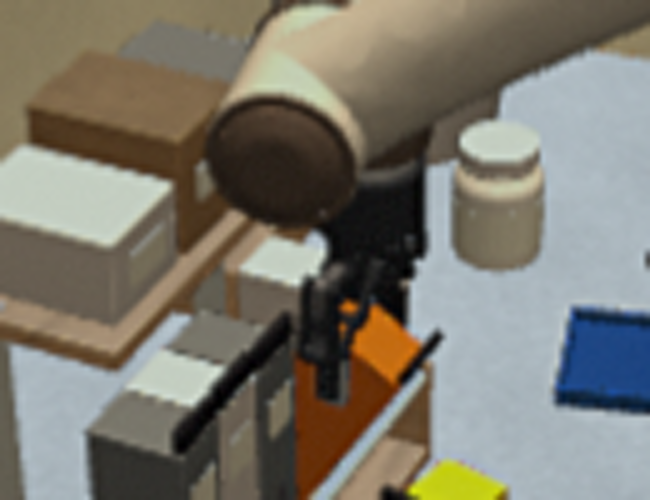

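The fingers straddle the orange case symmetrically, columns 185 and 378 around 213–340. Closing now.

Call:
jog_arm:
  increments:
    - [0,0,0,0]
    - [0,0,0,0]
    - [0,0,0,0]
    - [0,0,0,0]
    - [0,0,0,0]
    - [0,0,0,0]
  hand: -1

```text
clock: 13.1
position: [612.6, -87.8, 141.4]
ee_rot: [0.043, 0.999, -0.002, 0.013]
contact_force: [-0.1, -0.1, 5.4]
gripper_width: 47.7
```

Call:
jog_arm:
  increments:
    - [0,0,-0.004,0]
    - [0,0,-0.01,0]
    - [0,0,-0.018,0]
    - [0,0,-0.026,0]
    - [0,0,-0.035,0]
    - [0,0,-0.045,0]
    - [0,0,-0.045,0]

```text
clock: 13.98
position: [612.1, -87.6, 187.7]
ee_rot: [0.043, 0.999, -0.002, 0.014]
contact_force: [-0.1, -0.9, -3.5]
gripper_width: 47.2
```

```bash
python3 - <<'E'
from h import *
st=read_state();snap('wrist','w11.png',(100,180,460,420),2.1);snap('side','s11.png',(210,120,340,220),5);print(st['position'],st['contact_force'],st['gripper_width'],st['clock'])
E
```

```text
[612.13273428 -87.63303471 187.7463595 ] [-0.05446781 -0.85381698 -3.54044263] 47.22492197648553 13.975
```

View pics/w11.png

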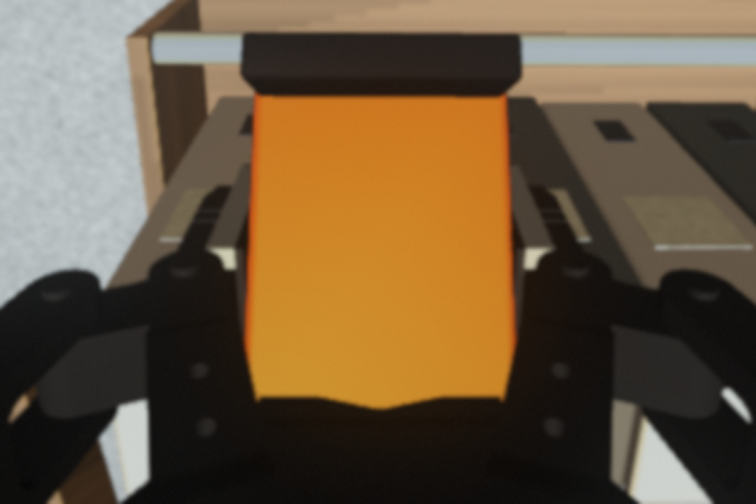

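View pics/s11.png

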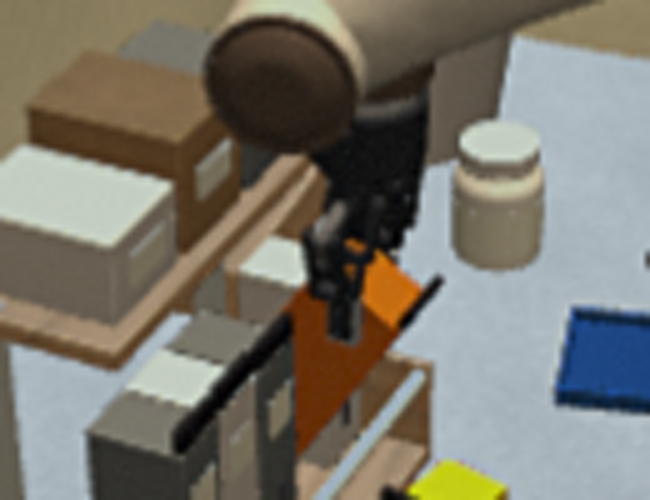

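The case is lifted and still tilted about 30° in the grip; the cases on either side stand. Next: up, then out over the rail.

Call:
jog_arm:
  increments:
    - [0,0,-0.012,0]
    - [0,0,-0.025,0]
    - [0,0,-0.04,0]
    - [0.01,0,-0.048,0]
    - [0.03,0,-0.05,0]
    - [0.055,0,-0.05,0]
    - [0.085,0,-0.05,0]
    - [0.115,0,-0.05,0]
    - [0.13,0,-0.05,0]
    - [0.13,0,-0.05,0]

```text
clock: 15.32
position: [480.0, -76.1, 233.7]
ee_rot: [0.043, 0.999, -0.002, 0.013]
contact_force: [1.5, 0.5, -2.5]
gripper_width: 47.6
```

```bash
python3 - <<'E'
from h import *
st=read_state();snap('side','s12.png',(190,110,390,250),4);print(st['position'],st['contact_force'],st['gripper_width'],st['clock'],st['ee_rot'],st['joints'])
E
```

```text
[480.03138011 -76.07543724 233.73385864] [ 1.53411549  0.51642701 -2.51699491] 47.55128588973161 15.325 [ 0.04309223  0.99898199 -0.00150616  0.01325806] [ 0.18327161  0.14654963 -0.36518565  0.01034136 -1.0339197  -1.84546424]
```

View pics/s12.png

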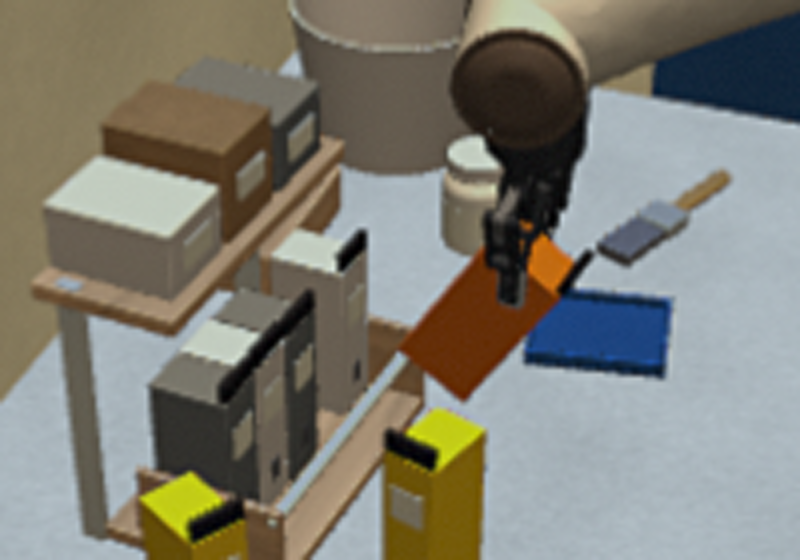

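The case is out: foot at about rack x −132, z 108 mm, with the other four standing and the yellow case untouched. It stays tilted in the grip, so I'll upright it in the hand. I'll bring its lower rear face against the front of the fixed rail and push forward, so the case turns about the pads.

Call:
jog_arm:
  increments:
    - [0,0,0.02,0]
    - [0,0,0.04,0]
    - [0,0,0.06,0]
    - [0,0,0.077,0]
    - [-0.008,0,0.077,0]
    - [-0.015,0,0.077,0]
    - [-0.015,0,0.077,0]

```text
clock: 16.25
position: [499.9, -77.6, 158.0]
ee_rot: [0.043, 0.999, -0.002, 0.015]
contact_force: [-1.1, 0.2, -3.9]
gripper_width: 47.5
```

```bash
python3 - <<'E'
from h import *
st=read_state();snap('side','s13.png',(210,120,360,240),5);print(st['position'],st['contact_force'],st['gripper_width'],st['clock'])
ex=np.array([.9959,-.0906]);O=np.array([651.5,-91.5]);print((st['position'][:2]-O)@ex)
E
```

```text
[499.91509186 -77.64731368 158.03943462] [-1.10024809  0.15745644 -3.89619077] 47.54542242971725 16.25
-152.21846339827147
```

View pics/s13.png

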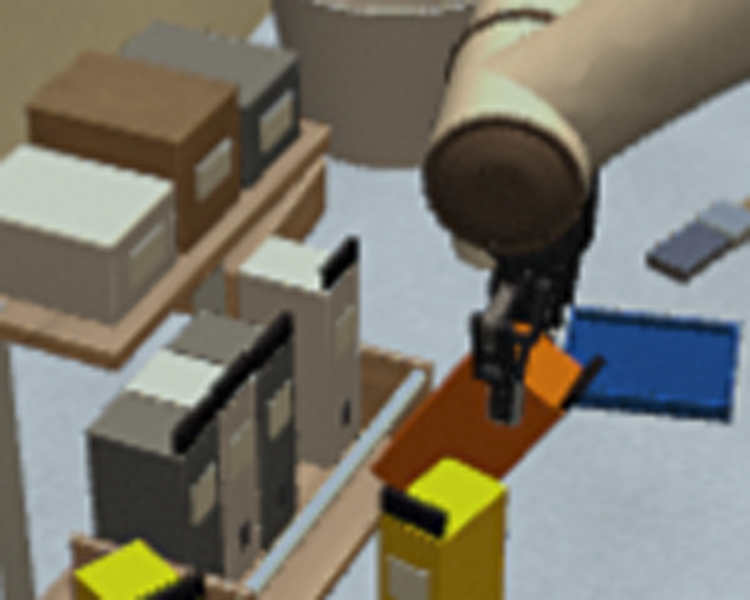

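Call:
jog_arm:
  increments:
    - [-0.004,0,0,0]
    - [-0.008,0,0,0]
    - [-0.012,0,0,0]
    - [-0.016,0,0,0]
    - [-0.02,0,0,0]
    - [-0.02,0,0,0]

```text
clock: 17.05
position: [516.4, -79.7, 156.8]
ee_rot: [0.044, 0.999, -0.002, 0.011]
contact_force: [-5.5, -1.4, -5.1]
gripper_width: 47.8
```

```bash
python3 - <<'E'
from h import *
st=read_state();snap('side','s14.png',(210,120,360,240),5);print(st['position'],st['contact_force'],st['gripper_width'],st['clock'])
E
```

```text
[516.3616428  -79.69725027 156.77055573] [-5.53379988 -1.40768838 -5.13469397] 47.8053467614666 17.05
```

View pics/s14.png

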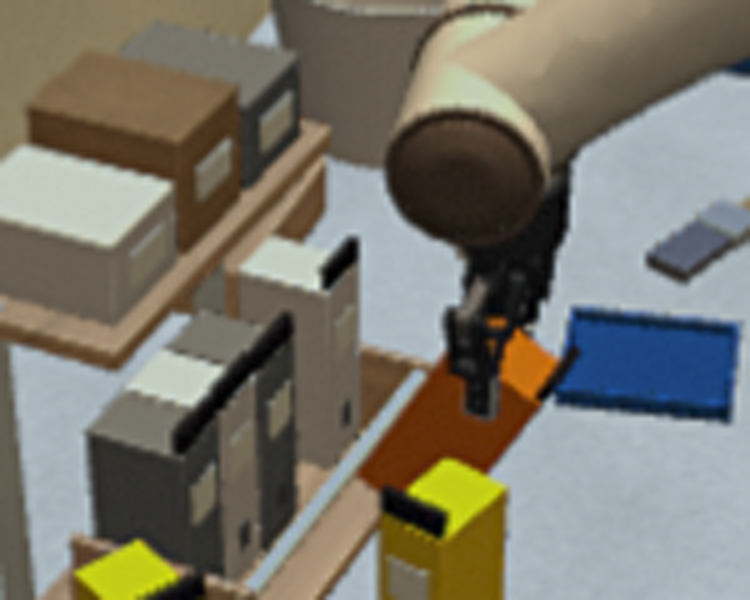

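Call:
jog_arm:
  increments:
    - [-0.004,0,0,0]
    - [-0.008,0,0,0]
    - [-0.012,0,0,0]
    - [-0.016,0,0,0]
    - [-0.02,0,0,0]
    - [-0.024,0,0,0]
    - [-0.024,0,0,0]

```text
clock: 17.98
position: [538.7, -82.1, 156.4]
ee_rot: [0.044, 0.999, -0.002, 0.008]
contact_force: [-4.7, 0.2, -3.4]
gripper_width: 47.1
```

```bash
python3 - <<'E'
from h import *
st=read_state();snap('side','s15.png',(210,120,360,240),5);snap('wrist','w15.png');print(st['position'],st['contact_force'],st['gripper_width'],st['clock'],st['ee_rot'])
E
```

```text
[538.6539142  -82.05702494 156.4254496 ] [-4.69382832  0.15284096 -3.44966556] 47.12988413636026 17.975 [ 0.04411512  0.9989884  -0.00200357  0.00848651]
```

View pics/s15.png

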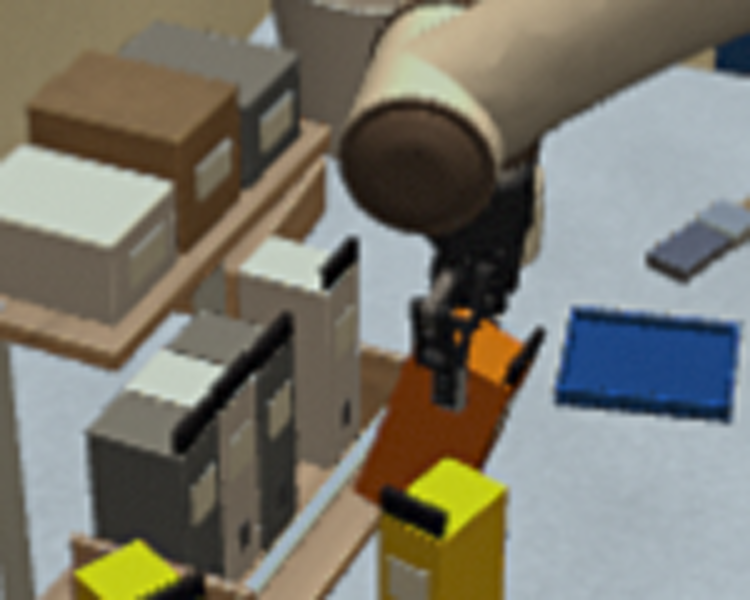

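View pics/w15.png

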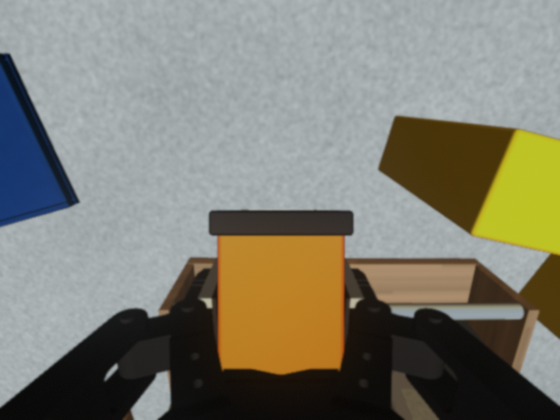

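Call:
jog_arm:
  increments:
    - [-0.004,0,0,0]
    - [-0.008,0,0,0]
    - [-0.012,0,0,0]
    - [-0.016,0,0,0]
    - [-0.02,0,0,0]
    - [-0.024,0,0,0]
    - [-0.025,0,0,0]
    - [-0.025,0,0,0]

```text
clock: 19.08
position: [560.8, -84.5, 156.3]
ee_rot: [0.044, 0.999, -0.002, 0.005]
contact_force: [-8.5, 1.0, -0.5]
gripper_width: 47.1
```

```bash
python3 - <<'E'
from h import *
st=read_state();snap('side','s16.png',(220,130,340,230),6);print(st['position'],st['contact_force'],st['gripper_width'],st['clock'],st['ee_rot'])
ex=np.array([.9959,-.0906]);O=np.array([651.5,-91.5]);print((st['position'][:2]-O)@ex)
E
```

```text
[560.77924386 -84.47375981 156.28474002] [-8.54652236  1.04297622 -0.5084254 ] 47.135422300635554 19.075 [ 0.04438812  0.99899866 -0.0022837   0.00511381]
-90.98537840417531
```

View pics/s16.png

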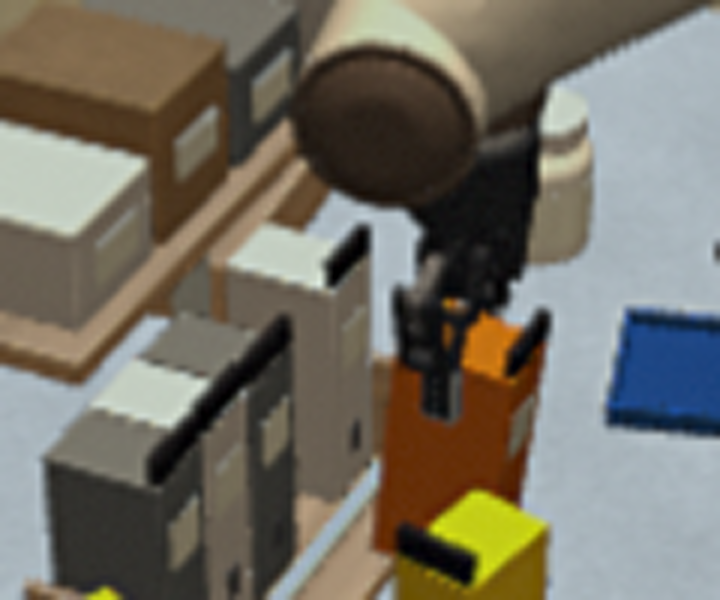

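```bash
python3 - <<'E'
from h import *
st=read_state();ex=np.array([.9959,-.0906]);ey=np.array([.0906,.9959])
P=st['position'];f=P[:2]-ex*30.5+ey*24
for th in (0,4,8,12):
    t=np.radians(th);pts=[]
    for cx,cz in ((0,150),(0,60),(70,150),(70,20)):
        dx,dz=cx-30.5,cz-128.7
        X,Z=dx*np.cos(t)-dz*np.sin(t),dx*np.sin(t)+dz*np.cos(t)
        pts.append([*(P[:2]+ex*X+ey*24),P[2]+Z])
    print(th,((proj('side',pts)-[220,130])*6).round(0).tolist())
E
```

```text
0 [[495.0, 369.0], [491.0, 504.0], [375.0, 337.0], [375.0, 528.0]]
4 [[497.0, 373.0], [483.0, 505.0], [377.0, 333.0], [363.0, 520.0]]
8 [[499.0, 378.0], [475.0, 505.0], [380.0, 330.0], [351.0, 512.0]]
12 [[501.0, 382.0], [466.0, 504.0], [384.0, 327.0], [340.0, 503.0]]
```

Call:
jog_arm:
  increments:
    - [-0.004,0,0,0]
    - [-0.008,0,0,0]
    - [-0.01,0,0,0]
    - [-0.01,0,0,0]

```text
clock: 19.62
position: [568.5, -85.6, 156.1]
ee_rot: [0.045, 0.999, -0.003, 0.002]
contact_force: [-7.0, 0.0, 0.2]
gripper_width: 47.3
```

```bash
cat > tilt.py <<'E'
from h import *
import sys
st=read_state();im=snap('side',sys.argv[1])
print(st['position'].round(1),st['contact_force'].round(1),st['clock'],st['ee_rot'].round(4))
p=proj('side',st['position'])[0].astype(int);x0,y0=p-[50,30]
a=im[y0:y0+90,x0:x0+100];cv2.imwrite('pics/'+sys.argv[1],cv2.resize(a,None,fx=6,fy=6,interpolation=cv2.INTER_CUBIC));print(x0,y0)
M=R.from_quat(st['ee_rot']).as_matrix();ex=-M[:2,0]/np.linalg.norm(M[:2,0]);ey=np.array([-ex[1],ex[0]]);P=st['position']
for th in (-4,0,4,8):
    t=np.radians(th);pts=[]
    for cx,cz,s in ((70,150,24),(70,50,24),(0,150,-24),(0,70,-24)):
        dx,dz=cx-30.5,cz-128.7
        X,Z=dx*np.cos(t)-dz*np.sin(t),dx*np.sin(t)+dz*np.cos(t)
        pts.append([*(P[:2]+ex*X+ey*s),P[2]+Z])
    q=(proj('side',pts)-[x0,y0])*6;print(th,q.round(0).tolist(),'slopes',((q[1]-q[0])[0]/(q[1]-q[0])[1]).round(3),((q[3]-q[2])[0]/(q[3]-q[2])[1]).round(3))
E
python3 tilt.py s17.png
```

```text
[568.5 -85.6 156.1] [-7.   0.   0.2] 19.625 [ 0.0445  0.999  -0.0026  0.0023]
244 160
-4 [[216.0, 157.0], [228.0, 308.0], [371.0, 135.0], [377.0, 257.0]] slopes 0.08 0.045
0 [[218.0, 153.0], [219.0, 301.0], [374.0, 139.0], [370.0, 258.0]] slopes 0.005 -0.032
4 [[221.0, 150.0], [210.0, 295.0], [376.0, 143.0], [363.0, 259.0]] slopes -0.074 -0.113
8 [[224.0, 147.0], [201.0, 288.0], [378.0, 147.0], [356.0, 259.0]] slopes -0.157 -0.199
```

View pics/s17.png

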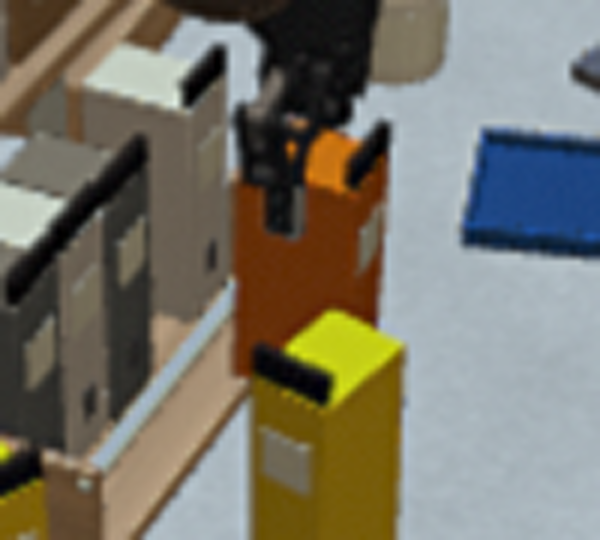

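The edges now read about 0–1° from vertical: rear edge column 235 to 235, front edge 387 to 378. I'll back off the rail, rise and check again.

Call:
jog_arm:
  increments:
    - [0.01,0,0,0]
    - [0.03,0,-0.01,0]
    - [0.05,0,-0.03,0]
    - [0.065,0,-0.05,0]
    - [0.065,0,-0.05,0]
    - [0.065,0,-0.05,0]

```text
clock: 20.42
position: [504.4, -79.4, 205.9]
ee_rot: [0.044, 0.999, -0.002, 0.004]
contact_force: [-0.0, 0.6, -4.5]
gripper_width: 47.2
```

```bash
python3 tilt.py s18.png
```

```text
[504.4 -79.4 205.9] [-0.   0.6 -4.5] 20.425 [ 0.0444  0.999  -0.0024  0.0037]
263 152
-4 [[213.0, 157.0], [221.0, 314.0], [373.0, 135.0], [375.0, 261.0]] slopes 0.055 0.02
0 [[215.0, 153.0], [212.0, 308.0], [375.0, 139.0], [368.0, 263.0]] slopes -0.022 -0.059
4 [[218.0, 149.0], [203.0, 301.0], [377.0, 143.0], [361.0, 264.0]] slopes -0.101 -0.14
8 [[221.0, 146.0], [194.0, 293.0], [380.0, 147.0], [353.0, 264.0]] slopes -0.185 -0.226
```

View pics/s18.png

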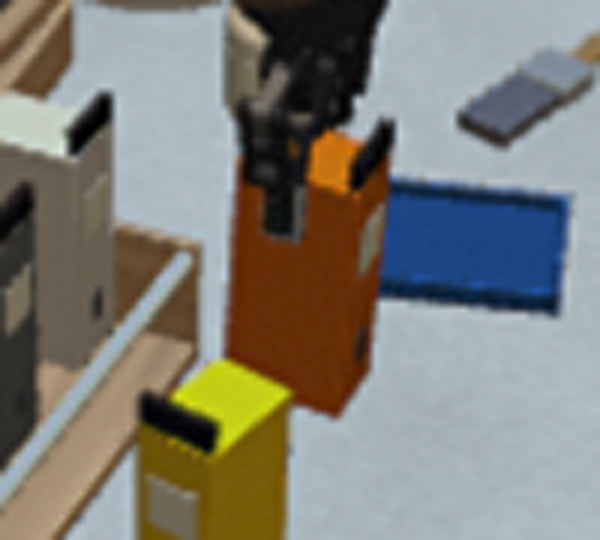

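```bash
python3 - <<'E'
from h import *
ex=np.array([np.cos(np.radians(10)),np.sin(np.radians(10))]);p=np.array([475,-328])-4.5*ex
print(p);go(p[0],p[1],206,-170)
E
```

```text
[ 470.56836511 -328.7814168 ]
shift [ 0.0113 -0.2513  0.0005] turn -15.1 heading 174.9 tilt z [ 0.005 -0.005 -1.   ]
```

Call:
jog_arm:
  increments:
    - [0.001,-0.02,0,0]
    - [0.003,-0.055,0,-2]
    - [0.005,-0.09,0,-5]
    - [0.006,-0.125,0,-8]
    - [0.008,-0.16,0,-11]
    - [0.01,-0.195,0,-13]
    - [0.011,-0.225,0,-15]
    - [0.011,-0.245,0,-15]
    - [0.011,-0.251,0,-15]
    - [0.011,-0.251,0,-15]

```text
clock: 21.72
position: [471.0, -328.4, 206.0]
ee_rot: [-0.086, 0.996, -0.003, 0.002]
contact_force: [-0.3, 0.5, -3.5]
gripper_width: 47.5
```

```bash
python3 - <<'E'
from h import *
st=read_state();snap('wrist','w19.png');snap('top','t19.png',(330,170,450,270),5);np.save('st19.npy',st,allow_pickle=True)
go(470.5,-328.8,150,-170);print(st['position'],st['contact_force'],st['clock'])
E
python3 tilt.py s19.png
```

```text
shift [ 0.001  -0.0006  0.0564] turn -0.1 heading -170.07 tilt z [ 0.005 -0.005 -1.   ]
[ 470.98896643 -328.35166084  205.98012748] [-0.27507807  0.52933381 -3.48389657] 21.725
[ 471.1 -327.8  206.4] [-0.2  0.5 -3.7] 21.825 [-0.0866  0.9962 -0.0027  0.0025]
293 116
-4 [[233.0, 168.0], [235.0, 316.0], [361.0, 131.0], [360.0, 249.0]] slopes 0.017 -0.009
0 [[235.0, 164.0], [226.0, 311.0], [363.0, 135.0], [353.0, 252.0]] slopes -0.063 -0.09
4 [[238.0, 160.0], [217.0, 306.0], [365.0, 138.0], [345.0, 254.0]] slopes -0.145 -0.172
8 [[242.0, 157.0], [209.0, 300.0], [367.0, 142.0], [338.0, 255.0]] slopes -0.229 -0.256
```

View pics/w19.png

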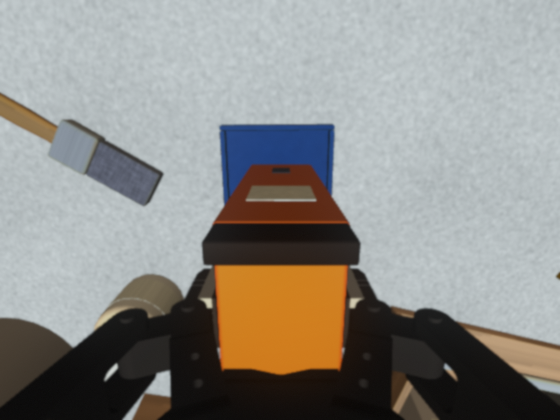

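View pics/s19.png

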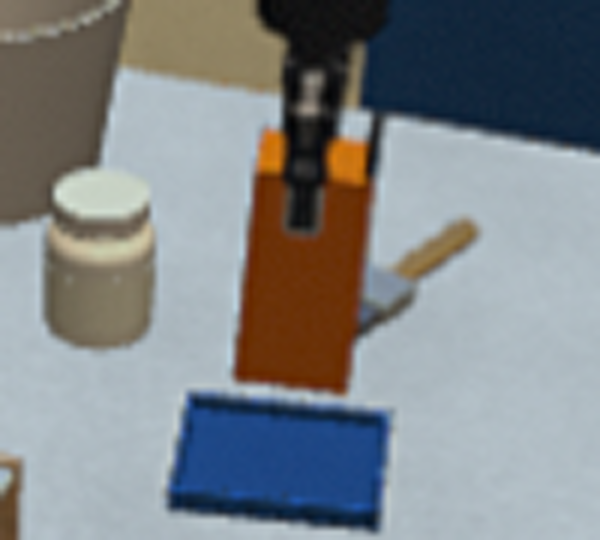

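View pics/t19.png

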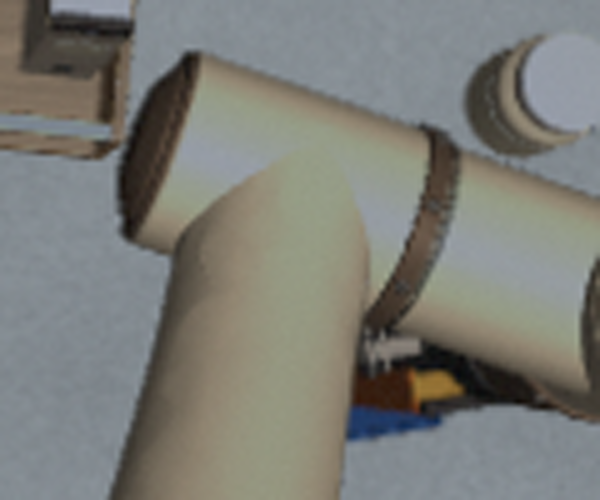

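The tilt is about 1.5° and the case sits over the tray: in the wrist view the tray spans columns 220–334 and the case is centred at 281. Lowering now.

Call:
jog_arm:
  increments:
    - [0,0,0.01,0]
    - [0,0,0.025,0]
    - [0,0,0.04,0]
    - [0,0,0.052,0]
    - [0,0,0.06,0]
    - [0,0,0.062,0]
    - [0,0,0.062,0]

```text
clock: 22.75
position: [471.7, -328.1, 144.7]
ee_rot: [-0.087, 0.996, -0.003, 0.003]
contact_force: [1.2, 0.1, -4.2]
gripper_width: 47.2
```

```bash
python3 tilt.py s20.png; python3 - <<'E'
from h import *
snap('wrist','w20.png')
E
```

```text
[ 471.7 -328.1  144.7] [ 1.2  0.1 -4.2] 22.75 [-0.0868  0.9962 -0.0029  0.0027]
292 131
-4 [[232.0, 169.0], [235.0, 311.0], [358.0, 132.0], [357.0, 245.0]] slopes 0.018 -0.009
0 [[235.0, 165.0], [226.0, 306.0], [360.0, 135.0], [350.0, 247.0]] slopes -0.064 -0.091
4 [[238.0, 162.0], [217.0, 302.0], [362.0, 138.0], [343.0, 249.0]] slopes -0.147 -0.174
8 [[241.0, 158.0], [209.0, 296.0], [364.0, 142.0], [336.0, 251.0]] slopes -0.233 -0.26
```

View pics/s20.png

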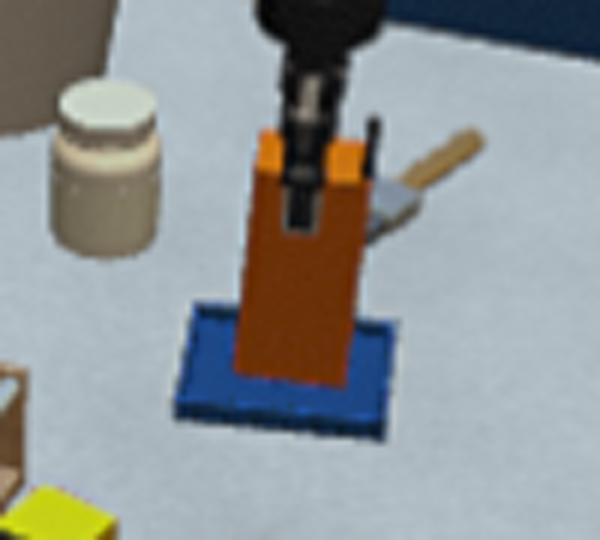

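View pics/w20.png

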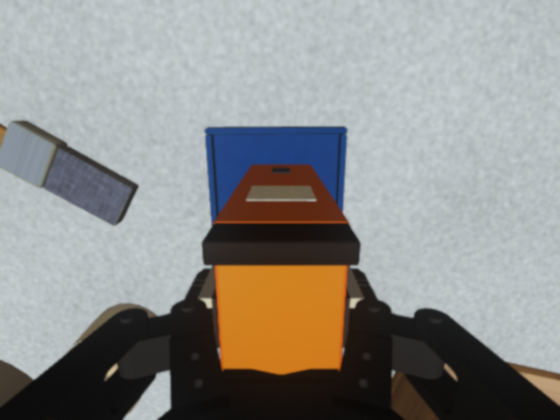

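Call:
jog_arm:
  increments:
    - [0,0,0.002,0]
    - [0,0,0.004,0]
    - [0,0,0.006,0]
    - [0,0,0.007,0]
    - [0,0,0.008,0]
    - [0,0,0.008,0]

```text
clock: 23.6
position: [471.8, -328.2, 136.9]
ee_rot: [-0.087, 0.996, -0.003, 0.003]
contact_force: [-0.4, 0.7, -3.9]
gripper_width: 47.6
```

Call:
jog_arm:
  increments:
    - [0,0,0.001,0]
    - [0,0,0.002,0]
    - [0,0,0.003,0]
    - [0,0,0.003,0]

```text
clock: 24.1
position: [471.8, -328.2, 133.8]
ee_rot: [-0.087, 0.996, -0.003, 0.003]
contact_force: [0.5, 0.2, -2.9]
gripper_width: 47.8
```

Call:
jog_arm:
  increments:
    - [0,0,0.001,0]
    - [0,0,0.0015,0]
    - [0,0,0.002,0]
    - [0,0,0.002,0]

```text
clock: 24.6
position: [472.2, -328.3, 132.9]
ee_rot: [-0.087, 0.996, -0.003, 0.003]
contact_force: [-0.4, 3.0, 6.2]
gripper_width: 47.6
```

Call:
jog_arm:
  increments:
    - [-0.001,0,0.001,0]
    - [-0.002,0,0.001,0]
    - [-0.003,0,0.001,0]
    - [-0.003,0,0.001,0]

```text
clock: 25.1
position: [473.9, -328.0, 132.4]
ee_rot: [-0.087, 0.996, -0.003, 0.002]
contact_force: [-3.3, 0.8, 6.0]
gripper_width: 47.4
```

```bash
python3 tilt.py s21.png
```

```text
[ 473.9 -328.   132.4] [-3.3  0.8  6. ] 25.1 [-0.0872  0.9962 -0.0033  0.0017]
291 134
-4 [[233.0, 168.0], [236.0, 309.0], [358.0, 131.0], [358.0, 243.0]] slopes 0.019 -0.008
0 [[236.0, 165.0], [227.0, 305.0], [361.0, 134.0], [351.0, 245.0]] slopes -0.063 -0.09
4 [[239.0, 161.0], [218.0, 300.0], [363.0, 137.0], [344.0, 248.0]] slopes -0.147 -0.174
8 [[242.0, 158.0], [210.0, 294.0], [365.0, 141.0], [337.0, 249.0]] slopes -0.233 -0.26
```

View pics/s21.png

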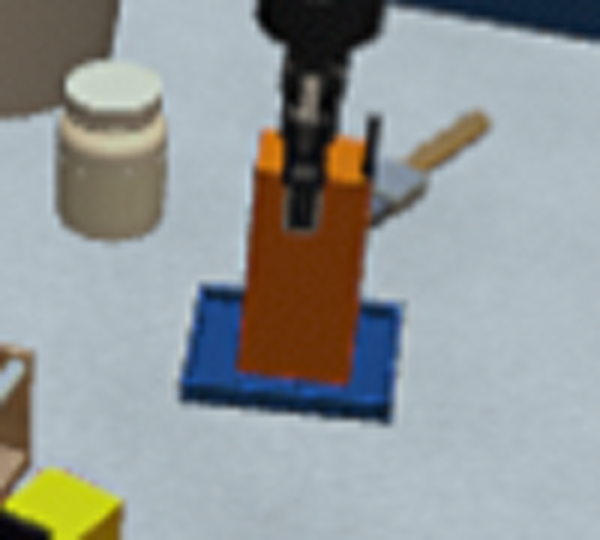

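The case is standing in the tray at about 0.6°. Releasing gently.

Call:
jog_arm:
  increments:
    - [0,0,0,0]
    - [0,0,0,0]
    - [0,0,0,0]
    - [0,0,0,0]
  hand: 0.3

```text
clock: 25.65
position: [474.0, -328.0, 132.3]
ee_rot: [-0.087, 0.996, -0.003, 0.002]
contact_force: [0.1, -0.1, -0.6]
gripper_width: 55.4
```

Call:
jog_arm:
  increments:
    - [0,0,0,0]
    - [0,0,0,0]
    - [0,0,0,0]
    - [0,0,0,0]
  hand: 0.9

```text
clock: 26.15
position: [474.0, -328.0, 132.3]
ee_rot: [-0.087, 0.996, -0.003, 0.002]
contact_force: [-0.0, -0.6, -0.7]
gripper_width: 81.0
```

```bash
python3 tilt.py s22.png; python3 - <<'E'
from h import *
snap('wrist','w22.png')
E
```

```text
[ 474.  -328.   132.3] [-0.  -0.6 -0.7] 26.15 [-0.0872  0.9962 -0.0033  0.0018]
291 134
-4 [[233.0, 169.0], [236.0, 309.0], [358.0, 131.0], [357.0, 243.0]] slopes 0.019 -0.008
0 [[236.0, 165.0], [227.0, 305.0], [361.0, 134.0], [351.0, 246.0]] slopes -0.063 -0.09
4 [[239.0, 161.0], [218.0, 300.0], [363.0, 137.0], [344.0, 248.0]] slopes -0.147 -0.174
8 [[242.0, 158.0], [210.0, 294.0], [364.0, 141.0], [336.0, 249.0]] slopes -0.233 -0.26
```

View pics/s22.png

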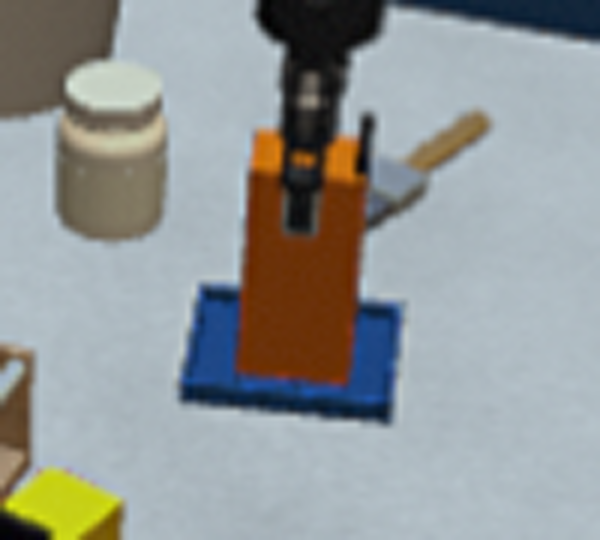

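View pics/w22.png

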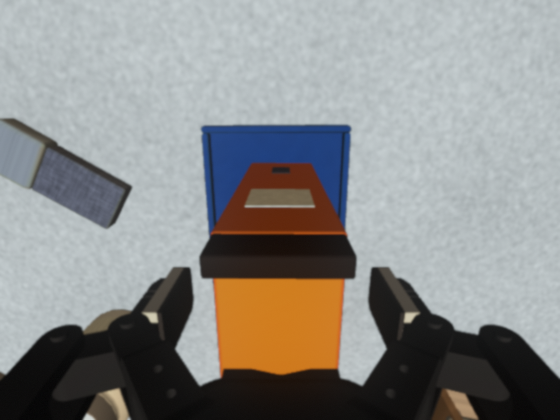

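The case is released and standing, with the fingers clear on both sides. I'll go straight up and away.

Call:
jog_arm:
  increments:
    - [0,0,-0.01,0]
    - [0,0,-0.03,0]
    - [0,0,-0.06,0]
    - [0,0,-0.1,0]
    - [0,0,-0.15,0]
    - [0.02,0,-0.19,0]
    - [0.05,0,-0.2,0]
    - [0.09,0,-0.2,0]
    - [0.1,0,-0.2,0]
    - [0.1,0,-0.2,0]

```text
clock: 27.5
position: [374.4, -344.3, 332.8]
ee_rot: [-0.087, 0.996, -0.004, 0.002]
contact_force: [0.4, 0.4, -0.3]
gripper_width: 80.9
```

```bash
python3 - <<'E'
from h import *
st=read_state();snap('side','s23.png',(170,100,430,400),2);snap('wrist','w23.png');snap('top','t23.png');print(st['position'],st['contact_force'],st['clock'],st['gripper_width'])
a=cv2.imread('pics/side0.png');b=cv2.imread('pics/raw_s23.png')
E
```

```text
[ 374.41098117 -344.32603305  332.77726661] [ 0.42842282  0.43352602 -0.25229093] 27.5 80.90486158354247
```

View pics/s23.png

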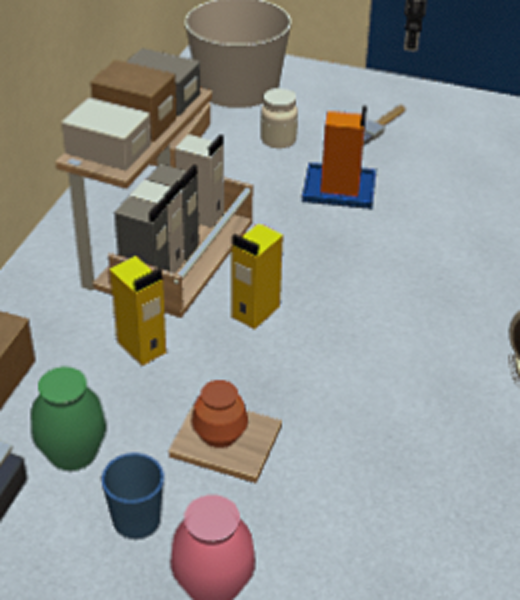

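View pics/w23.png

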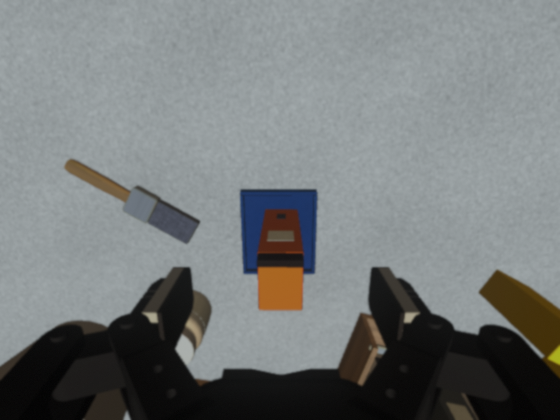

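View pics/t23.png

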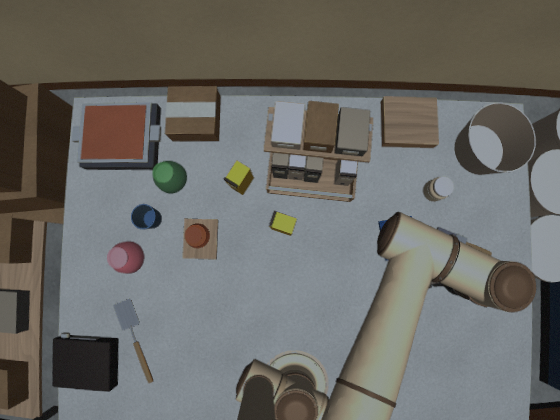

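All views agree: the orange case is upright inside the tray, the other four cases stand in their places, and the pot, vase, cup and jar haven't moved. The robot is clear.

```bash
python3 - <<'E'
from h import *
a=cv2.imread('pics/top0.png').astype(int);b=cv2.imread('pics/raw_t23.png').astype(int)
d=abs(a-b).max(2)
for n,(x,y) in dict(vase=(169,177),cup=(145,217),pot=(196,236),jar=(440,187),caseabc=(297,168),cased=(349,168)).items(): print(n,(d[y-14:y+14,x-14:x+14]>40).sum())
print(job_done())
E
```

```text
vase 0
cup 0
pot 0
jar 0
caseabc 0
cased 61
the job is handed in; nothing more can be done
None
```

The orange case is standing upright in the blue tray and released. I handed the job in at about 27.5 s of the 64 s allowed; the system gives no verdict.

**One departure from the instructions:** I did not hook the pull lip from behind. The tool can only point straight down, and by my estimate the open hand's knuckles would not fit between the lip and the shelf. Instead I pressed the closed fingertips lightly on top of the lip and drew it forward. The case tipped about 30° with its foot on the rack floor and came to rest on the rail.

**Removal and placing:** I gripped the case by its sides and lifted it out over the rail. I then pushed its lower back against the front of the rail to turn it upright in the grip. I set it in the tray at about 10 N and let go; it leaned about 0.6° just before release.

**Last checks:**
- **Orange case:** the side and wrist pictures show it upright inside the tray walls, with the gripper clear above.
- **Pot, vase, jar, cup:** comparing the top pictures from start and end showed no change around any of them.
- **Grey and white cases:** no change around three of them. The area around the white end case beside the empty slot showed a 61-pixel difference. I put this down to the orange case having left that area, since the case looks upright and in place in the side view. I did not measure its position separately.

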